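# Set out lock cylinders by length for re-pinning

## Robot

A 6-joint arm with a two-finger parallel gripper is mounted at the origin on a cart in front of the work surface, level with it; the furniture and walls round the work are solid. World frame = base frame: x ahead of the robot, y to its left, z up, the work surface at z = 0. Lengths are in m, angles in rad, forces in N, time in s.
With the tool pointing down it reaches from about 0.425 to 0.95 m from the base axis. Payload 14.7 kg.
Tool frame: the origin (TCP) lies at the very end of the fingers, on their centre line; the grasp point (between the pads) lies 19 mm behind it (grip_depth is the z of the grasp point in the tool frame, in m); z points along the fingers, y is the line along which they close (so a half turn about z gives the same grasp; the last joint's range is limited). The gripper opens to 85 mm and grips with 20 to 120 N. Pads are 22 mm wide; open, the fingers measure 114 mm over their backs; the gripper's body (76 mm by 85 mm) begins 54 mm behind the grasp point. The pads swing forward as they close: fully open they stand 13 mm farther back than shut.
Start: joints at [1.267, 0.48, 1.596, -0, 1.065, -0.047], TCP at [0.165, 0.629, 0.231] pointing down, gripper open.
Joint ranges: [-2.75, 2.75], [-0.82, 2.05], [0.23, 2.67], [-1.56, 4.7], [0.09, 2.69], [-2.92, 2.92]. Speed limits (rad/s): [1.89, 1.89, 2.39, 3.01, 3.01, 3.01].

## Interface

Orientations are given as a 3x3 rotation matrix whose columns are the frame's x, y, z axes.
In Python, from station import sense, read_camera, close_job, recognise, trace, pinpoint, grip_depth gives the robot as it stands.
- The arm moves only by the tool arm_command, never from a script. Its argument "series" is a list of rows, each an object of numbers: "dx", "dy", "dz": the shift along the tool's x, y, z in m; "ax", "ay", "az": the turn, a rotation vector about the tool's x, y, z in degrees; "grip": the finger opening in m, from 0 to 0.0854. In form: [{"dx": .., "dy": .., "dz": .., "ax": .., "ay": .., "az": .., "grip": ..}, ...]. A call has 1 to 20 rows; each row shifts and turns the commanded pose from where the row before left it, along the tool's axes as they then stand; what a row does not reach is not made up. A row lasts 1/8 s, in which the tool goes at most 62.5 mm and 10.7 degrees, less where a joint would pass 70% of its speed; a pose out of reach is approached as far as the arm can. A call is refused whole if a number of a shift passes 0.0625 or a number of a turn 10.7, either way. A call with a gripper value outside its range is refused whole. The fingers move at their own pace and stop on an object; the grip force is fixed at half the most. Time passes only in rows, so rows that do not move let the fingers close. It gives the time, the measured TCP pose, the force, the opening and the grip force at its end, in the units of the state.
- sense(): the state, without advancing time (a new reading comes with each control period).
- read_camera(name): name is "side" or "top"; returns a dict with "frame" (420x560x3 uint8, red, green, blue), "fx", "fy", "cx", "cy" (pixels), "rvec" (rotation vector, rad) and "tvec" (3), from world to camera coordinates, as OpenCV has them. Camera axes: x right, y down, z forward; pixel columns grow to the right and rows downward; lengths in m; the calibration is good to about 2 mm. A picture is of the moment at which its call begins. There is no depth.
- close_job(): hands the job in; it is judged then, once.
Trained networks look in a picture, given as the dict that the camera call returned (one of the last four; its "shot" number tells which), for a name from the list of things; names that differ only in an ending like _2 or _b are one class to them, and where a whole thing is asked for, a point or a joint stands for the part that bears it (a point fixed in the world has none). Each returns a list of dicts, best first, with "confidence" (0 to 1); they miss things now and then, are a little off and sometimes report something else, mostly with a low value. They report only what shows in the picture. A call takes as long as a camera call. They do not tell look-alikes from the thing itself.
- recognise(picture, label): "rect" ([left, top, right, bottom] in pixels, round what is visible of it).
- trace(picture, label): "mask" (420x560 bool, what is visible of it) and "rect" ([left, top, right, bottom] in pixels, round what is visible of it).
- pinpoint(picture, label): "position" ([column, row] in pixels: a listed point, or the origin of a listed thing).
The state is a dict: "t": time; "q": joint angles; "joint_vel": joint speeds; "joint_efforts": joint torques, N m; "tool_pos": TCP position; "tcp_rot": TCP orientation; "ft_force": force on the tool from outside, world axes, zero at the start; "wrist_torque": the same for the moment, N m; "grip_width": finger opening in m; "gripper_force": force on a finger pad.
Only numpy, scipy, OpenCV 4.12 (cv2) and the standard library are available. Lean on these libraries where they do the work, as an engineer would, in place of code of your own. Each camera call takes 0.05 s, during which the arm holds its last target. There are 200 camera calls.

## Task

The four nickel lock cylinders are to be re-pinned one after another, so set them out in the notched cradle in order of length: the shortest in the notches next to the flat pin tin, the longest at the far end. Lay each one centrally across both bars with its leg fully down in one pair of notches, and leave the padlock, pliers, black screwdriver and file where they lie.

Things in the scene. Friction and masses are not known exactly. Their poses are not given: they have to be found in the camera images.
- cylinder_60mm: Nickel double lock cylinder, 60 mm long (the shortest), 168 g; stands on its leg on the bench. Round barrel 17 mm across (axis 24.5 mm, top 33 mm above the underside) over a leg 10 mm wide; a dark cam at mid-length reaches up to 36.5 mm. Both ends are alike. Origin: centre of the leg's underside; y along its length, x across (grip the barrel across x), z up.
- cylinder_80mm: Nickel double lock cylinder, 80 mm long (second shortest), 224 g; stands on its leg on the bench. Round barrel 17 mm across (axis 24.5 mm, top 33 mm above the underside) over a leg 10 mm wide; a dark cam at mid-length reaches up to 36.5 mm. Both ends are alike. Origin: centre of the leg's underside; y along its length, x across (grip the barrel across x), z up.
- cylinder_100mm: Nickel double lock cylinder, 100 mm long (second longest), 280 g; stands on its leg on the bench. Round barrel 17 mm across (axis 24.5 mm, top 33 mm above the underside) over a leg 10 mm wide; a dark cam at mid-length reaches up to 36.5 mm. Both ends are alike. Origin: centre of the leg's underside; y along its length, x across (grip the barrel across x), z up.
- cylinder_120mm: Nickel double lock cylinder, 120 mm long (the longest), 336 g; stands on its leg on the bench. Round barrel 17 mm across (axis 24.5 mm, top 33 mm above the underside) over a leg 10 mm wide; a dark cam at mid-length reaches up to 36.5 mm. Both ends are alike. Origin: centre of the leg's underside; y along its length, x across (grip the barrel across x), z up.
- cradle: Fixed cradle, 274 mm along y: dark base plate and end blocks (30 mm high), two aluminium bars along y at x = -22 and +22 mm, 10 mm thick, tops 26 mm above the bench. Pairs of notches at y = -102, -34, +34, +102 mm take a leg laid along x: floor 13 mm wide, 10 mm above the bench, flaring to 26 mm at the top (guides a leg up to 7 mm off). Origin: centre of its underside; z up.
- tin: Flat grey metal pin tin, 57 x 77 x 20 mm, fixed to the bench just beyond one end of the cradle (about 190 mm from the cradle's centre, along the cradle's +y or -y; a notepad lies at the other end). Origin: centre of its underside.
- padlock: Brass padlock lying flat among the cylinders, 73 x 44 x 16 mm; stays where it is. Origin: centre of its underside.
- red_pliers: Pliers with red handles lying among the cylinders, 61 x 165 x 14 mm, long along their y; stay where they are. Origin: centre of the underside.
- black_driver: Screwdriver with black handle lying at the right of the cylinders, 26 x 170 x 24 mm, long along its y; stays where it is. Origin: centre of the underside.
- flat_file: File with wooden handle lying along the front edge of the bench, 23 x 202 x 23 mm, long along its y; stays where it is. Origin: centre of the underside.
Not all that is in view belongs to the job. What is shaped like the cylinder_60mm but blue or orange is not meant.

How it is judged:
At the end, for the whole second after the job is handed in: Order by length from the tin's end: 60, 80, 100, 120 mm. Each cylinder at rest in its own notch pair: within 8 mm along and 12 mm across the cradle, underside 7 to 13 mm above the bench, upright within 0.15 rad, square to the bars within 0.12 rad. Tools moved at most 30 mm (x of cylinder_60mm in the frame of cradle between -0.012 and 0.012 m and z of cylinder_60mm in the frame of cradle between 0.007 and 0.013 m and angle between each of cylinder_60mm, cylinder_80mm, cylinder_100mm, cylinder_120mm's own z axis and vertical below 0.15 rad and angle between the y axis of each of cylinder_60mm, cylinder_80mm, cylinder_100mm, cylinder_120mm and the x axis of cradle, either way round below 0.12 rad and linear speed of each of cylinder_60mm, cylinder_80mm, cylinder_100mm, cylinder_120mm below 0.02 m/s and x of cylinder_80mm in the frame of cradle between -0.012 and 0.012 m and z of cylinder_80mm in the frame of cradle between 0.007 and 0.013 m and x of cylinder_100mm in the frame of cradle between -0.012 and 0.012 m and z of cylinder_100mm in the frame of cradle between 0.007 and 0.013 m and x of cylinder_120mm in the frame of cradle between -0.012 and 0.012 m and z of cylinder_120mm in the frame of cradle between 0.007 and 0.013 m and ((y of tin in the frame of cradle above 0 m and y of cylinder_60mm in the frame of cradle between 0.094 and 0.11 m and y of cylinder_80mm in the frame of cradle between 0.026 and 0.042 m and y of cylinder_100mm in the frame of cradle between -0.042 and -0.026 m and y of cylinder_120mm in the frame of cradle between -0.11 and -0.094 m) or (y of tin in the frame of cradle below 0 m and y of cylinder_60mm in the frame of cradle between -0.11 and -0.094 m and y of cylinder_80mm in the frame of cradle between -0.042 and -0.026 m and y of cylinder_100mm in the frame of cradle between 0.026 and 0.042 m and y of cylinder_120mm in the frame of cradle between 0.094 and 0.11 m))); the robot touches nothing.
It fails at once if the padlock is moved by more than 30 mm (distance of padlock from where it was at the start of the episode above 0.03 m).
It fails at once if the pair of pliers is moved by more than 30 mm (distance of red_pliers from where it was at the start of the episode above 0.03 m).
It fails at once if the black screwdriver is moved by more than 30 mm (distance of black_driver from where it was at the start of the episode above 0.03 m).
It fails at once if the file is moved by more than 30 mm (distance of flat_file from where it was at the start of the episode above 0.03 m).
It also fails if it takes over 112 s, if anything falls off the work surface, if the arm or the gripper's body presses on something with over 40 N, if the wrist force passes 120 N, or if a joint passes its speed limit or range.

## Working session

There is one attempt and no reset: what is moved stays moved. The work goes in short steps, Python scripts to look and compute and a tool call to move; the robot and the scene stay as the last step left them, time stands still between calls to the robot, and variables do not carry over. Pictures are saved under pics/ and viewed, at most 14 in all, crops included, and the job is handed in when it is done.

Besides the shell and the picture viewer there is one more tool, called after "Request:" as name([rows], argument=value, ...), one row to a line, values as JSON. arm_command: Moves the arm, as the interface text tells. Its arguments: {"type":"object","properties":{"series":{"type":"array"}},"required":["series"]}

```bash
mkdir -p pics
cat > h.py <<'E'
import numpy as np, cv2
from station import *
def save(p,n,crop=None,s=1):
    f=p["frame"]
    if crop: f=f[crop[1]:crop[3],crop[0]:crop[2]]
    f=cv2.resize(f,None,fx=s,fy=s,interpolation=cv2.INTER_CUBIC)
    cv2.imwrite("pics/"+n,cv2.cvtColor(f,cv2.COLOR_RGB2BGR))
def ground(p,uv,z):
    R,_=cv2.Rodrigues(np.array(p["rvec"],float)); t=np.array(p["tvec"],float).ravel()
    uv=np.atleast_2d(np.array(uv,float))
    d=np.c_[(uv[:,0]-p["cx"])/p["fx"],(uv[:,1]-p["cy"])/p["fy"],np.ones(len(uv))]@R
    c=-R.T@t
    return c+d*((z-c[2])/d[:,2])[:,None]
def proj(p,P):
    K=np.array([[p["fx"],0,p["cx"]],[0,p["fy"],p["cy"]],[0,0,1.]])
    return cv2.projectPoints(np.atleast_2d(np.array(P,float)),np.array(p["rvec"],float),np.array(p["tvec"],float),K,None)[0][:,0]
E
python3 - <<'E'
from h import *
p=read_camera("top"); save(p,"top0.png",s=1.42)
q=read_camera("side"); save(q,"side0.png",s=1.42)
for c in (p,q):
    R,_=cv2.Rodrigues(np.array(c["rvec"],float)); print(-R.T@np.array(c["tvec"]).ravel(), c["fx"], R[2])
for n in ["cylinder_60mm","cylinder_80mm","cylinder_100mm","cylinder_120mm","cradle","tin","padlock","red_pliers","black_driver","flat_file"]:
    print(n,[(np.round(d["position"]),round(d["confidence"],2),ground(p,d["position"],0)[0,:2].round(3)) for d in pinpoint(p,n)][:5])
s=sense();print(s["tool_pos"],s["tcp_rot"],s["grip_width"],grip_depth)
E
```

```text
[ 0.36888609 -0.04010943  1.40089861] 402.29453530705376 [ 0.10438239 -0.01367645 -0.9944432 ]
[0.47286941 1.09763325 0.76222932] 525.4197147865995 [ 0.02571611 -0.84276203 -0.53767169]
cylinder_60mm [(array([368., 184.]), 0.66, array([ 0.591, -0.373])), (array([266., 228.]), 0.63, array([ 0.44 , -0.012])), (array([389., 164.]), 0.42, array([ 0.663, -0.45 ])), (array([206., 205.]), 0.26, array([0.526, 0.197]))]
cylinder_80mm [(array([309., 194.]), 0.45, array([ 0.56 , -0.165]))]
cylinder_100mm [(array([371., 229.]), 0.44, array([ 0.432, -0.378])), (array([399., 203.]), 0.28, array([ 0.522, -0.48 ]))]
cylinder_120mm [(array([309., 230.]), 0.55, array([ 0.431, -0.16 ]))]
cradle [(array([207., 204.]), 0.65, array([0.53 , 0.195])), (array([310., 191.]), 0.53, array([ 0.571, -0.17 ]))]
tin [(array([151., 215.]), 0.95, array([0.494, 0.388]))]
padlock [(array([344., 237.]), 0.7, array([ 0.405, -0.283]))]
red_pliers [(array([341., 195.]), 0.81, array([ 0.555, -0.276])), (array([343., 235.]), 0.31, array([ 0.414, -0.278]))]
black_driver [(array([400., 204.]), 0.66, array([ 0.518, -0.483]))]
flat_file [(array([258., 251.]), 0.75, array([0.364, 0.016])), (array([341., 194.]), 0.57, array([ 0.558, -0.276]))]
[0.1650818  0.62869795 0.23132768] [[-9.67210015e-01  2.53977924e-01  2.69889470e-05]
 [ 2.53977925e-01  9.67210014e-01  5.03289788e-05]
 [-1.33215303e-05  5.55332891e-05 -9.99999998e-01]] 0.08547400310224099 -0.0187
```

View pics/top0.png

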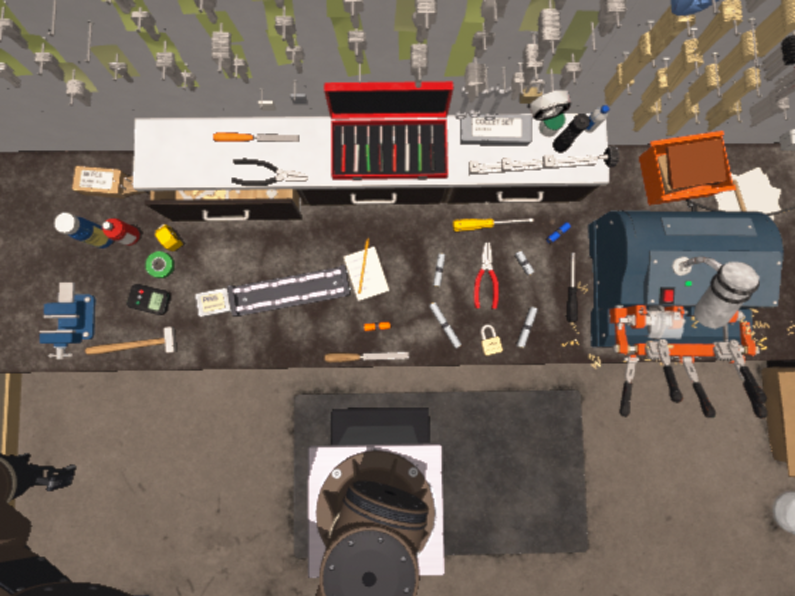

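View pics/side0.png

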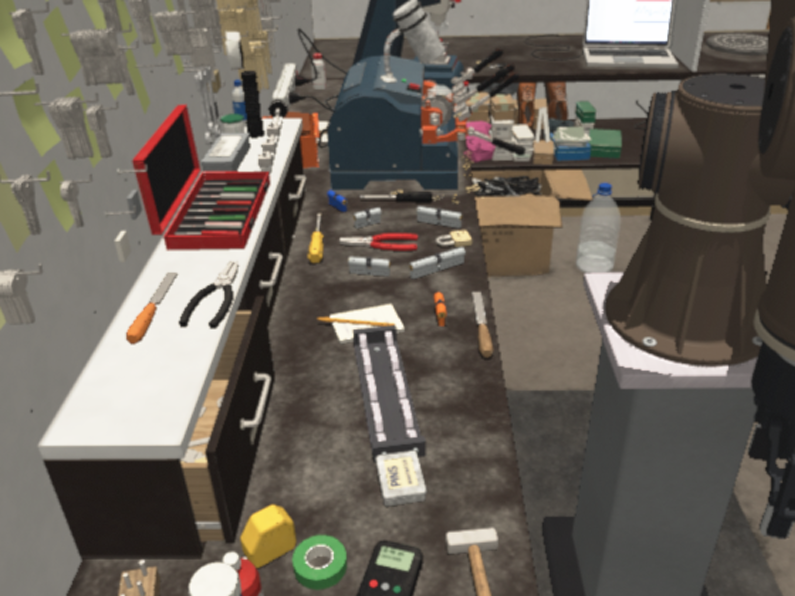

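Run:
```python
from h import *
p=read_camera("top"); save(p,"crop0.png",(240,130,440,270),4)
save(p,"crop1.png",(130,150,290,270),5)
```

```text
(no output)
```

View pics/crop0.png

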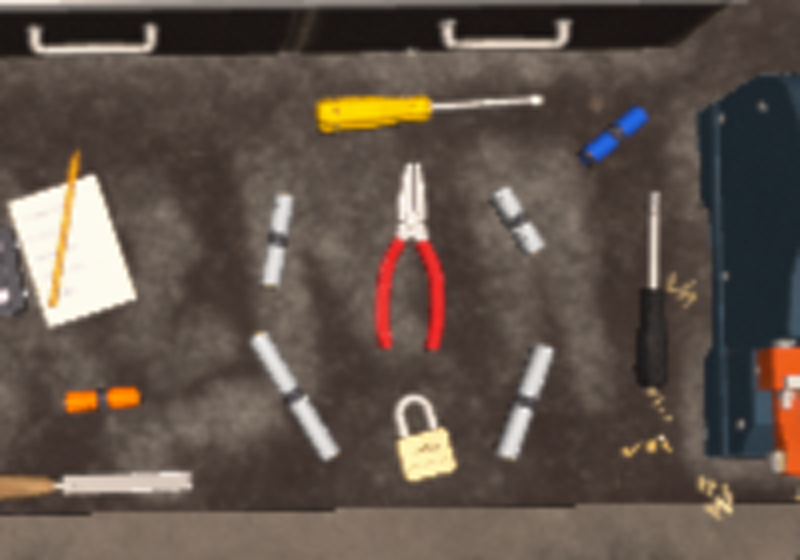

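View pics/crop1.png

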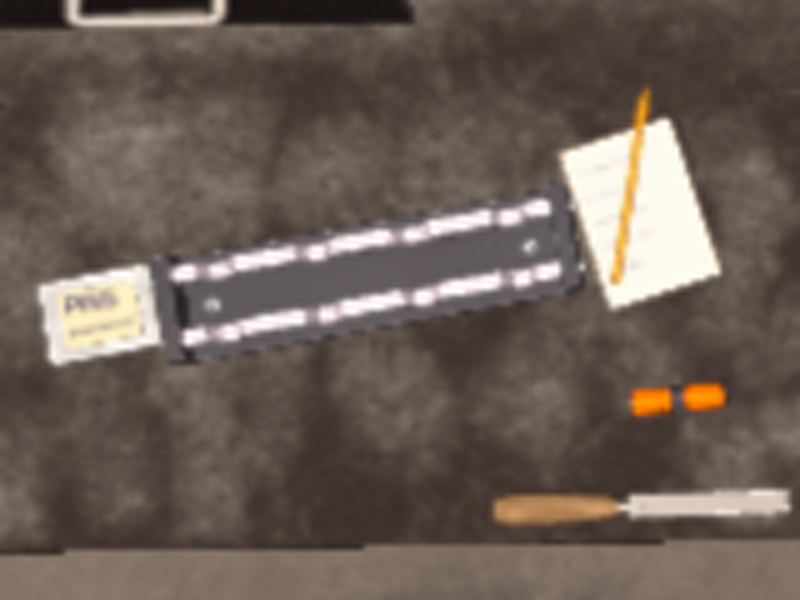

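The top view shows four nickel cylinders: (369,185) is the shortest, then (309,190), (371,230) and (314,229), which is the longest. The blue look-alike at (393,164) and the orange one at (266,229) aren't meant. The tin is at (151,215), on the left (+y) end of the cradle, with the notepad at the right end. Next I'll measure them by fitting silhouettes.

```bash
cat > fit.py <<'E'
from h import *
from scipy.optimize import minimize
def model(L,x,y,a,z0=0):
    t=np.linspace(0,2*np.pi,24); out=[]
    sec=np.c_[8.5*np.cos(t),24.5+8.5*np.sin(t)]/1000
    leg=np.array([[-5,0],[5,0],[5,24],[-5,24]])/1000
    cam=np.array([[-5,24],[5,24],[5,36.5],[-5,36.5]])/1000
    for s,h in ((sec,L/2),(leg,L/2),(cam,.004)):
        P=np.array([[q[0],l,q[1]] for q in s for l in (-h,h)])
        c,s_=np.cos(a),np.sin(a)
        out.append(np.c_[x+c*P[:,0]-s_*P[:,1],y+s_*P[:,0]+c*P[:,1],z0+P[:,2]])
    return out
S=8
def sil(p,L,v,box,z0=0):
    l,t,r,b=box; m=np.zeros(((b-t)*S,(r-l)*S),np.uint8)
    for P in model(L,*v,z0):
        uv=(proj(p,P)+.5-[l,t])*S
        cv2.fillConvexPoly(m,cv2.convexHull(uv.astype(np.int32)),1)
    return cv2.resize(m.astype(np.float32),(r-l,b-t),interpolation=cv2.INTER_AREA)
def fit(p,L,v0,mask,box,z0=0):
    l,t,r,b=box; M=cv2.GaussianBlur(mask[t:b,l:r].astype(np.float32),(0,0),.7)
    f=lambda v:((cv2.GaussianBlur(sil(p,L,v,box,z0),(0,0),.7)-M)**2).sum()
    best=None
    for da in (-.15,0,.15):
        s0=np.array([v0[0],v0[1],v0[2]+da])
        r_=minimize(f,s0,method="Nelder-Mead",options=dict(initial_simplex=s0+np.array([[0,0,0],[.008,0,0],[0,.008,0],[0,0,.15]]),xatol=1e-4,fatol=1e-3))
        if best is None or r_.fun<best.fun: best=r_
    return best.x,best.fun,M.sum()
E
python3 - <<'E'
from fit import *
p=read_camera("top")
g=cv2.cvtColor(p["frame"],cv2.COLOR_RGB2HSV)
mask=((g[...,2]>120)&(g[...,1]<60)).astype(np.uint8)
for n,uv in dict(c60=(369,185),c80=(309,190),c100=(371,230),c120=(314,229)).items():
    nl,lab,st,_=cv2.connectedComponentsWithStats(cv2.dilate(mask,np.ones((3,3),np.uint8)))
    w=lab[uv[1]-4:uv[1]+5,uv[0]-4:uv[0]+5]; k=np.bincount(w[w>0]).argmax()
    m=(lab==k)&(mask>0); m=cv2.morphologyEx(m.astype(np.uint8),cv2.MORPH_CLOSE,np.ones((3,3),np.uint8))
    ys,xs=np.nonzero(m); P=ground(p,np.c_[xs,ys],.026)[:,:2]; c=P.mean(0)
    e=np.linalg.svd(P-c,full_matrices=False)[2][0]; t=(P-c)@e
    a=np.arctan2(-e[0],e[1]); box=(xs.min()-8,ys.min()-8,xs.max()+9,ys.max()+9)
    print(n,c.round(4),"len",np.ptp(t).round(3),"yaw",round(a,3))
    for L in (.06,.08,.10,.12):
        v,f,s=fit(p,L,(*c,a),m,box); print("   ",L,v.round(4),round(f,2),round(float(s),1))
q=read_camera("side")
for c,n in((p,"top"),(q,"side")):
    tr=trace(c,"cradle"); 
    for d in tr[:3]: print(n,d["confidence"],d["rect"])
    g=cv2.cvtColor(c["frame"],cv2.COLOR_RGB2HSV); r=[int(x) for x in max(tr,key=lambda d:d["mask"].sum())["rect"]]
    d=max(tr,key=lambda d:d["mask"].sum())
    b=(g[...,2]>170)&(g[...,1]<50)&cv2.erode(d["mask"].astype(np.uint8),np.ones((3,3))).astype(bool)
    ys,xs=np.nonzero(b); P=ground(c,np.c_[xs,ys],.025)[:,:2]; m=P.mean(0)
    e=np.linalg.svd(P-m,full_matrices=False)[2][0]; t=(P-m)@e; e*=np.sign(e[1])
    cn=cv2.minAreaRect(P.astype(np.float32)); print(len(xs),m,np.arctan2(-e[0],e[1]),np.ptp(t),cn)
E
```

```text
c60 [ 0.588  -0.3754] len 0.076 yaw -0.392
    0.06 [ 0.5865 -0.3723 -1.111 ] 52.23 178.0
    0.08 [ 0.5863 -0.3726 -1.0906] 64.27 178.0
    0.1 [ 0.5956 -0.3679 -1.0606] 93.38 178.0
    0.12 [ 0.6133 -0.3614 -1.1897] 104.05 178.0
c80 [ 0.4837 -0.1618] len 0.232 yaw 1.588
    0.06 [ 0.4632 -0.1584  2.0875] 247.98 397.0
    0.08 [ 0.4489 -0.1666  2.0935] 228.47 397.0
    0.1 [ 0.5134 -0.1562  1.5189] 279.58 397.0
    0.12 [ 0.5055 -0.1589  1.5581] 266.52 397.0
c100 [ 0.4276 -0.3718] len 0.103 yaw 1.197
    0.06 [ 0.4253 -0.3718  1.1958] 43.07 139.0
    0.08 [ 0.4256 -0.3718  1.1916] 19.8 139.0
    0.1 [ 0.4282 -0.373   1.1936] 5.07 139.0
    0.12 [ 0.4311 -0.374   1.1918] 25.52 139.0
c120 [ 0.4837 -0.1618] len 0.232 yaw 1.588
    0.06 [ 0.4632 -0.1584  2.0875] 247.98 397.0
    0.08 [ 0.4489 -0.1666  2.0935] 228.47 397.0
    0.1 [ 0.5134 -0.1562  1.5189] 279.58 397.0
    0.12 [ 0.5055 -0.1589  1.5581] 266.52 397.0
top 0.9 [161.7, 184.2, 245.6, 225.2]
448 [0.52561531 0.20209882] 0.16800005542709873 0.2615638169720983 ((0.52494215965271, 0.20386093854904175), (0.056653186678886414, 0.2615699768066406), 9.704150199890137)
side 0.85 [247.2, 229.4, 302.7, 324.2]
696 [0.52472369 0.21182641] 0.17301558996022537 0.28523532330116863 ((0.524287223815918, 0.2146323025226593), (0.055148493498563766, 0.2849530875682831), 9.537696838378906)
```

Run:
```python
from fit import *
p=read_camera("top")
g=cv2.cvtColor(p["frame"],cv2.COLOR_RGB2HSV); im=p["frame"].copy()
mask=((g[...,2]>150)&(g[...,1]<60)).astype(np.uint8)
for n,uv,r,L in (("60",(369,185),12,.06),("80",(309,190),16,.08),("100",(371,230),18,.1),("120",(314,229),21,.12)):
    w=np.zeros_like(mask); w[uv[1]-r:uv[1]+r,uv[0]-r:uv[0]+r]=1
    m=cv2.morphologyEx(mask*w,cv2.MORPH_CLOSE,np.ones((5,5),np.uint8))
    nl,lab,st,_=cv2.connectedComponentsWithStats(m); k=st[1:,4].argmax()+1; m=(lab==k)
    ys,xs=np.nonzero(m); P=ground(p,np.c_[xs,ys],.026)[:,:2]; c=P.mean(0)
    e=np.linalg.svd(P-c,full_matrices=False)[2][0]; t=(P-c)@e
    a=np.arctan2(-e[0],e[1]); box=(xs.min()-8,ys.min()-8,xs.max()+9,ys.max()+9)
    v,f,s=fit(p,L,(*c,a),m,box); print(n,c.round(4),"len",np.ptp(t).round(3),round(a,3),v.round(4),round(f,2),round(float(s),1))
# cradle profile
def frame(cx,cy,a,P):
    P=np.atleast_2d(P); c,s=np.cos(a),np.sin(a); return np.c_[cx+c*P[:,0]-s*P[:,1],cy+s*P[:,0]+c*P[:,1],P[:,2]]
gray=cv2.cvtColor(im,cv2.COLOR_RGB2GRAY).astype(np.float32)
ys_=np.arange(-.150,.1501,.002)
for cam in("top","side"):
    c=read_camera(cam); gr=cv2.cvtColor(c["frame"],cv2.COLOR_RGB2GRAY).astype(np.float32)
    # score: bar-top pixels between notches bright, off-bar dark
    P=[];W=[]
    for x in np.arange(-.032,.0321,.002):
        for y in np.arange(-.12,.1201,.002):
            d=min(abs(y-n) for n in(-.102,-.034,.034,.102)); onb=abs(abs(x)-.022)<=.005
            P.append((x,y,.026)); W.append(1. if onb and d>.013 else -.0 if abs(d-.0100)<.003 and onb else -1.)
    P=np.array(P);W=np.array(W);W[W>0]/=(W>0).sum();W[W<0]/=(W<0).sum()
    def sc(v):
        uv=proj(c,frame(*v,P)).astype(np.float32); return -(cv2.remap(gr,uv[:,0],uv[:,1],cv2.INTER_LINEAR).ravel()*W).sum()
    best=min((minimize(sc,(.5255,y0,.17),method="Nelder-Mead",options=dict(initial_simplex=[(.5255,y0,.17),(.53,y0,.17),(.5255,y0+.004,.17),(.5255,y0,.19)])) for y0 in(.195,.203,.211)),key=lambda r:r.fun)
    print(cam,best.x.round(4),best.fun)
```

```text
60 [ 0.5853 -0.3725] len 0.061 2.077 [ 0.5866 -0.3741  2.0645] 17.41 64.0
80 [ 0.5716 -0.1624] len 0.079 1.389 [ 0.5727 -0.1626  1.3916] 8.0 89.0
100 [ 0.4273 -0.3717] len 0.1 1.194 [ 0.4277 -0.3726  1.1932] 12.85 118.0
120 [ 0.4369 -0.1733] len 0.12 2.104 [ 0.4371 -0.1732  2.1056] 8.22 145.0
top [0.5257 0.2044 0.1698] -107.76012362999299
side [0.526  0.2047 0.1683] -114.45352323661221
```

```bash
cat > plan.py <<'E'
import numpy as np, json, sys
from station import sense
def now():
    s=sense(); R=np.array(s["tcp_rot"]); return np.array([*s["tool_pos"],np.arctan2(R[1,1],R[0,1])])
def plan(wps,grips,step=.05,turn=10.,p=None):
    """wps: X,Y,Z,psi ; prints rows rounded so that residuals are carried forward"""
    p=now() if p is None else np.array(p,float); rows=[]
    for w,g in zip(wps,grips):
        w=np.array(w,float); st=step if np.isscalar(step) else step[len(rows)]
        d=w-p; d[3]=(d[3]+np.pi)%(2*np.pi)-np.pi if abs(d[3])<2 else d[3]
        n=max(1,int(np.ceil(np.linalg.norm(d[:3])/st)),int(np.ceil(abs(np.degrees(d[3]))/turn)))
        a=p.copy()
        for i in range(1,n+1):
            t=a+d*i/n; e=t-p; s,c=np.sin(p[3]),np.cos(p[3])
            r=[-s*e[0]+c*e[1],c*e[0]+s*e[1],-e[2]]; r=np.round(r,3); az=round(-np.degrees(e[3]),1)
            p=p+np.array([-s*r[0]+c*r[1],c*r[0]+s*r[1],-r[2],-np.radians(az)])
            rows.append(dict(dx=r[0],dy=r[1],dz=r[2],az=az,grip=g))
    for i in range(0,len(rows),20): print(json.dumps([{k:float(v)+0 for k,v in r.items() if v or k=="grip"} for r in rows[i:i+20]]))
    print("end",p.round(4),len(rows)); return p
E
python3 - <<'E'
from plan import *
plan([(.50,.30,.22,.6),(.57,-.1,.2,-.5),(.5866,-.374,.12,-1.077)],[.06]*3)
E
```

```text
[{"dx": -0.041, "dy": -0.023, "dz": 0.001, "az": 4.1, "grip": 0.06}, {"dx": -0.042, "dy": -0.021, "dz": 0.001, "az": 4.1, "grip": 0.06}, {"dx": -0.044, "dy": -0.017, "dz": 0.001, "az": 4.1, "grip": 0.06}, {"dx": -0.044, "dy": -0.014, "dz": 0.002, "az": 4.1, "grip": 0.06}, {"dx": -0.046, "dy": -0.011, "dz": 0.001, "az": 4.1, "grip": 0.06}, {"dx": -0.046, "dy": -0.007, "dz": 0.001, "az": 4.0, "grip": 0.06}, {"dx": -0.047, "dy": -0.005, "dz": 0.001, "az": 4.1, "grip": 0.06}, {"dx": -0.047, "dz": 0.001, "az": 4.1, "grip": 0.06}, {"dx": -0.047, "dy": 0.002, "dz": 0.001, "az": 4.1, "grip": 0.06}, {"dx": -0.047, "dy": 0.006, "dz": 0.001, "az": 4.1, "grip": 0.06}, {"dx": -0.041, "dy": -0.019, "dz": 0.002, "az": 7.0, "grip": 0.06}, {"dx": -0.043, "dy": -0.013, "dz": 0.003, "az": 7.0, "grip": 0.06}, {"dx": -0.044, "dy": -0.009, "dz": 0.002, "az": 7.0, "grip": 0.06}, {"dx": -0.045, "dy": -0.002, "dz": 0.002, "az": 7.0, "grip": 0.06}, {"dx": -0.045, "dy": 0.002, "dz": 0.002, "az": 7.0, "grip": 0.06}, {"dx": -0.045, "dy": 0.009, "dz": 0.003, "az": 7.0, "grip": 0.06}, {"dx": -0.043, "dy": 0.013, "dz": 0.002, "az": 7.0, "grip": 0.06}, {"dx": -0.041, "dy": 0.019, "dz": 0.002, "az": 7.0, "grip": 0.06}, {"dx": -0.038, "dy": 0.023, "dz": 0.002, "az": 7.0, "grip": 0.06}, {"dx": -0.039, "dy": 0.024, "dz": 0.013, "az": 5.5, "grip": 0.06}]
[{"dx": -0.036, "dy": 0.028, "dz": 0.014, "az": 5.5, "grip": 0.06}, {"dx": -0.033, "dy": 0.032, "dz": 0.013, "az": 5.5, "grip": 0.06}, {"dx": -0.031, "dy": 0.034, "dz": 0.014, "az": 5.6, "grip": 0.06}, {"dx": -0.026, "dy": 0.037, "dz": 0.013, "az": 5.5, "grip": 0.06}, {"dx": -0.024, "dy": 0.04, "dz": 0.013, "az": 5.5, "grip": 0.06}]
end [ 0.5864 -0.3745  0.1203 -1.0771] 25
```

Request:
arm_command([
  {"dx":-0.041,"dy":-0.023,"dz":0.001,"az":4.1,"grip":0.06},
  {"dx":-0.042,"dy":-0.021,"dz":0.001,"az":4.1,"grip":0.06},
  {"dx":-0.044,"dy":-0.017,"dz":0.001,"az":4.1,"grip":0.06},
  {"dx":-0.044,"dy":-0.014,"dz":0.002,"az":4.1,"grip":0.06},
  {"dx":-0.046,"dy":-0.011,"dz":0.001,"az":4.1,"grip":0.06},
  {"dx":-0.046,"dy":-0.007,"dz":0.001,"az":4.0,"grip":0.06},
  {"dx":-0.047,"dy":-0.005,"dz":0.001,"az":4.1,"grip":0.06},
  {"dx":-0.047,"dz":0.001,"az":4.1,"grip":0.06},
  {"dx":-0.047,"dy":0.002,"dz":0.001,"az":4.1,"grip":0.06},
  {"dx":-0.047,"dy":0.006,"dz":0.001,"az":4.1,"grip":0.06},
  {"dx":-0.041,"dy":-0.019,"dz":0.002,"az":7.0,"grip":0.06},
  {"dx":-0.043,"dy":-0.013,"dz":0.003,"az":7.0,"grip":0.06},
  {"dx":-0.044,"dy":-0.009,"dz":0.002,"az":7.0,"grip":0.06},
  {"dx":-0.045,"dy":-0.002,"dz":0.002,"az":7.0,"grip":0.06},
  {"dx":-0.045,"dy":0.002,"dz":0.002,"az":7.0,"grip":0.06},
  {"dx":-0.045,"dy":0.009,"dz":0.003,"az":7.0,"grip":0.06},
  {"dx":-0.043,"dy":0.013,"dz":0.002,"az":7.0,"grip":0.06},
  {"dx":-0.041,"dy":0.019,"dz":0.002,"az":7.0,"grip":0.06},
  {"dx":-0.038,"dy":0.023,"dz":0.002,"az":7.0,"grip":0.06},
  {"dx":-0.039,"dy":0.024,"dz":0.013,"az":5.5,"grip":0.06},
])

```text
schema error: expected keys dx, dy, dz, ax, ay, az, grip
```

Request:
arm_command([
  {"dx":-0.036,"dy":0.028,"dz":0.014,"az":5.5,"grip":0.06},
  {"dx":-0.033,"dy":0.032,"dz":0.013,"az":5.5,"grip":0.06},
  {"dx":-0.031,"dy":0.034,"dz":0.014,"az":5.6,"grip":0.06},
  {"dx":-0.026,"dy":0.037,"dz":0.013,"az":5.5,"grip":0.06},
  {"dx":-0.024,"dy":0.04,"dz":0.013,"az":5.5,"grip":0.06},
  {"grip":0.06},
])

```text
schema error: expected keys dx, dy, dz, ax, ay, az, grip
```

Run:
```python
from plan import *
from h import *
print(now().round(4),sense()["grip_width"],sense()["t"])
plan([(.5866,-.374,.009,-1.077)],[.05],step=.04)
q=read_camera("side"); save(q,"s1.png",(200,120,360,240),5)
```

```text
[0.1651 0.6287 0.2313 1.314 ] 0.0853704169404988 1.0
[{"dx": -0.024, "dy": -0.031, "dz": 0.008, "az": 4.9, "grip": 0.05}, {"dx": -0.026, "dy": -0.029, "dz": 0.008, "az": 4.9, "grip": 0.05}, {"dx": -0.028, "dy": -0.026, "dz": 0.008, "az": 4.9, "grip": 0.05}, {"dx": -0.031, "dy": -0.024, "dz": 0.008, "az": 4.9, "grip": 0.05}, {"dx": -0.033, "dy": -0.021, "dz": 0.008, "az": 4.9, "grip": 0.05}, {"dx": -0.034, "dy": -0.018, "dz": 0.008, "az": 4.9, "grip": 0.05}, {"dx": -0.036, "dy": -0.015, "dz": 0.008, "az": 4.8, "grip": 0.05}, {"dx": -0.037, "dy": -0.012, "dz": 0.008, "az": 4.9, "grip": 0.05}, {"dx": -0.037, "dy": -0.009, "dz": 0.007, "az": 4.9, "grip": 0.05}, {"dx": -0.039, "dy": -0.006, "dz": 0.008, "az": 4.9, "grip": 0.05}, {"dx": -0.039, "dy": -0.003, "dz": 0.008, "az": 4.9, "grip": 0.05}, {"dx": -0.038, "dy": 0.001, "dz": 0.008, "az": 4.9, "grip": 0.05}, {"dx": -0.039, "dy": 0.004, "dz": 0.008, "az": 4.9, "grip": 0.05}, {"dx": -0.038, "dy": 0.008, "dz": 0.008, "az": 4.9, "grip": 0.05}, {"dx": -0.037, "dy": 0.011, "dz": 0.008, "az": 4.9, "grip": 0.05}, {"dx": -0.037, "dy": 0.014, "d
[... 180 characters left out ...]
.032, "dy": 0.023, "dz": 0.008, "az": 4.9, "grip": 0.05}, {"dx": -0.029, "dy": 0.025, "dz": 0.008, "az": 4.9, "grip": 0.05}]
[{"dx": -0.028, "dy": 0.028, "dz": 0.008, "az": 4.8, "grip": 0.05}, {"dx": -0.024, "dy": 0.03, "dz": 0.008, "az": 4.9, "grip": 0.05}, {"dx": -0.023, "dy": 0.032, "dz": 0.008, "az": 4.9, "grip": 0.05}, {"dx": -0.019, "dy": 0.033, "dz": 0.008, "az": 4.9, "grip": 0.05}, {"dx": -0.017, "dy": 0.035, "dz": 0.007, "az": 4.9, "grip": 0.05}, {"dx": -0.013, "dy": 0.037, "dz": 0.008, "az": 4.9, "grip": 0.05}, {"dx": -0.01, "dy": 0.037, "dz": 0.008, "az": 4.9, "grip": 0.05}, {"dx": -0.007, "dy": 0.039, "dz": 0.008, "az": 4.9, "grip": 0.05}]
end [ 0.587  -0.3743  0.0093 -1.0771] 28
```

View pics/s1.png

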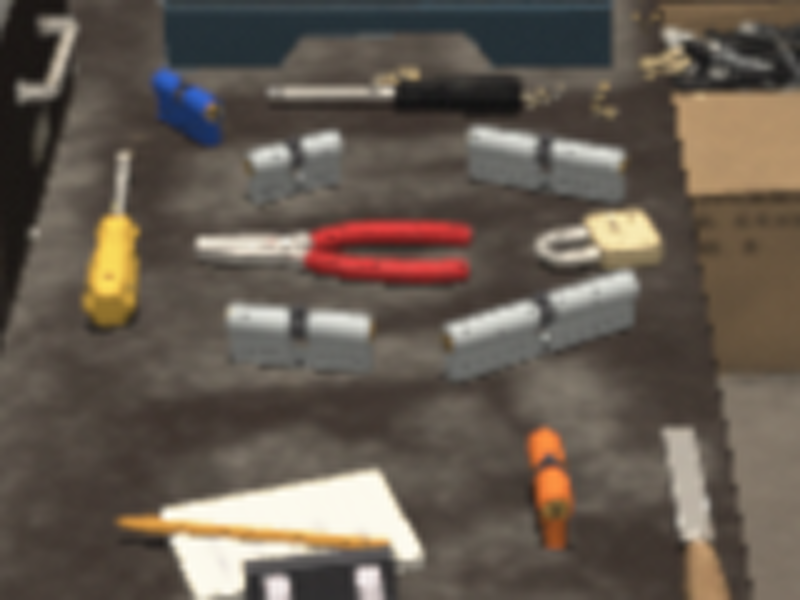

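The side view confirms the lengths. In the crop the 60 is at (295,165), the 80 at (300,338), the 100 at (545,162) and the 120 at (540,322). Nothing moved because every key is required in each row, so I'm resending.

Request:
arm_command([
  {"dx":-0.041,"dy":-0.023,"dz":0.001,"ax":0,"ay":0,"az":4.1,"grip":0.06},
  {"dx":-0.042,"dy":-0.021,"dz":0.001,"ax":0,"ay":0,"az":4.1,"grip":0.06},
  {"dx":-0.044,"dy":-0.017,"dz":0.001,"ax":0,"ay":0,"az":4.1,"grip":0.06},
  {"dx":-0.044,"dy":-0.014,"dz":0.002,"ax":0,"ay":0,"az":4.1,"grip":0.06},
  {"dx":-0.046,"dy":-0.011,"dz":0.001,"ax":0,"ay":0,"az":4.1,"grip":0.06},
  {"dx":-0.046,"dy":-0.007,"dz":0.001,"ax":0,"ay":0,"az":4.0,"grip":0.06},
  {"dx":-0.047,"dy":-0.005,"dz":0.001,"ax":0,"ay":0,"az":4.1,"grip":0.06},
  {"dx":-0.047,"dy":0,"dz":0.001,"ax":0,"ay":0,"az":4.1,"grip":0.06},
  {"dx":-0.047,"dy":0.002,"dz":0.001,"ax":0,"ay":0,"az":4.1,"grip":0.06},
  {"dx":-0.047,"dy":0.006,"dz":0.001,"ax":0,"ay":0,"az":4.1,"grip":0.06},
  {"dx":-0.041,"dy":-0.019,"dz":0.002,"ax":0,"ay":0,"az":7.0,"grip":0.06},
  {"dx":-0.043,"dy":-0.013,"dz":0.003,"ax":0,"ay":0,"az":7.0,"grip":0.06},
  {"dx":-0.044,"dy":-0.009,"dz":0.002,"ax":0,"ay":0,"az":7.0,"grip":0.06},
  {"dx":-0.045,"dy":-0.002,"dz":0.002,"ax":0,"ay":0,"az":7.0,"grip":0.06},
  {"dx":-0.045,"dy":0.002,"dz":0.002,"ax":0,"ay":0,"az":7.0,"grip":0.06},
  {"dx":-0.045,"dy":0.009,"dz":0.003,"ax":0,"ay":0,"az":7.0,"grip":0.06},
  {"dx":-0.043,"dy":0.013,"dz":0.002,"ax":0,"ay":0,"az":7.0,"grip":0.06},
  {"dx":-0.041,"dy":0.019,"dz":0.002,"ax":0,"ay":0,"az":7.0,"grip":0.06},
  {"dx":-0.038,"dy":0.023,"dz":0.002,"ax":0,"ay":0,"az":7.0,"grip":0.06},
  {"dx":-0.039,"dy":0.024,"dz":0.013,"ax":0,"ay":0,"az":5.5,"grip":0.06},
])

```text
t: 3.55
tool_pos: [0.573, -0.1472, 0.1879]
tcp_rot: [[0.564, 0.826, 0.002], [0.826, -0.564, -0.001], [0.001, 0.002, -1.0]]
ft_force: [0.6, -0.4, -0.1]
grip_width: 0.0598
gripper_force: 0.0
```

Request:
arm_command([
  {"dx":-0.036,"dy":0.028,"dz":0.014,"ax":0,"ay":0,"az":5.5,"grip":0.06},
  {"dx":-0.033,"dy":0.032,"dz":0.013,"ax":0,"ay":0,"az":5.5,"grip":0.06},
  {"dx":-0.031,"dy":0.034,"dz":0.014,"ax":0,"ay":0,"az":5.6,"grip":0.06},
  {"dx":-0.026,"dy":0.037,"dz":0.013,"ax":0,"ay":0,"az":5.5,"grip":0.06},
  {"dx":-0.024,"dy":0.04,"dz":0.013,"ax":0,"ay":0,"az":5.5,"grip":0.06},
  {"dx":0,"dy":0,"dz":0,"ax":0,"ay":0,"az":0,"grip":0.06},
])

```text
t: 4.3
tool_pos: [0.5857, -0.3775, 0.1189]
tcp_rot: [[0.883, 0.47, -0.001], [0.47, -0.883, -0.0], [-0.001, -0.0, -1.0]]
ft_force: [-0.4, 0.3, 0.3]
grip_width: 0.0598
gripper_force: 0.0
```

```bash
sed -i 's/rows.append(dict(dx=r\[0\],dy=r\[1\],dz=r\[2\],az=az,grip=g))/rows.append(dict(dx=r[0],dy=r[1],dz=r[2],ax=0,ay=0,az=az,grip=g))/; s/{k:float(v)+0 for k,v in r.items() if v or k=="grip"}/{k:round(float(v),4)+0 for k,v in r.items()}/' plan.py
python3 - <<'E'
from plan import *
print(now().round(4),sense()["grip_width"],sense()["t"])
plan([(.5866,-.374,.009,-1.077)],[.06],step=.03)
E
```

```text
[ 0.5857 -0.3775  0.1189 -1.0814] 0.05978385991403683 4.3
[{"dx": 0.001, "dy": -0.001, "dz": 0.027, "ax": 0.0, "ay": 0.0, "az": -0.1, "grip": 0.06}, {"dx": 0.0, "dy": 0.0, "dz": 0.028, "ax": 0.0, "ay": 0.0, "az": 0.0, "grip": 0.06}, {"dx": 0.001, "dy": -0.001, "dz": 0.027, "ax": 0.0, "ay": 0.0, "az": -0.1, "grip": 0.06}, {"dx": 0.0, "dy": -0.001, "dz": 0.028, "ax": 0.0, "ay": 0.0, "az": -0.1, "grip": 0.06}]
end [ 0.586  -0.3739  0.0089 -1.0762] 4
```

Request:
arm_command([
  {"dx":0,"dy":0,"dz":0.03,"ax":0,"ay":0,"az":0,"grip":0.06},
  {"dx":0,"dy":0,"dz":0.03,"ax":0,"ay":0,"az":0,"grip":0.06},
  {"dx":0,"dy":0,"dz":0.03,"ax":0,"ay":0,"az":0,"grip":0.06},
  {"dx":0,"dy":0,"dz":0.015,"ax":0,"ay":0,"az":0,"grip":0.06},
  {"dx":0,"dy":0,"dz":0.006,"ax":0,"ay":0,"az":0,"grip":0.06},
  {"dx":0,"dy":0,"dz":0,"ax":0,"ay":0,"az":0,"grip":0.06},
  {"dx":0,"dy":0,"dz":0,"ax":0,"ay":0,"az":0,"grip":0.06},
])

```text
t: 5.18
tool_pos: [0.5869, -0.3748, 0.0103]
tcp_rot: [[0.881, 0.474, 0.001], [0.474, -0.881, -0.001], [0.001, 0.001, -1.0]]
ft_force: [-0.3, 0.8, -0.7]
grip_width: 0.0599
gripper_force: 0.0
```

Run:
```python
from plan import *
from h import *
q=read_camera("side"); save(q,"s2.png",(220,120,340,200),6)
print(now().round(4))
```

```text
[ 0.5869 -0.3748  0.0104 -1.0771]
```

View pics/s2.png

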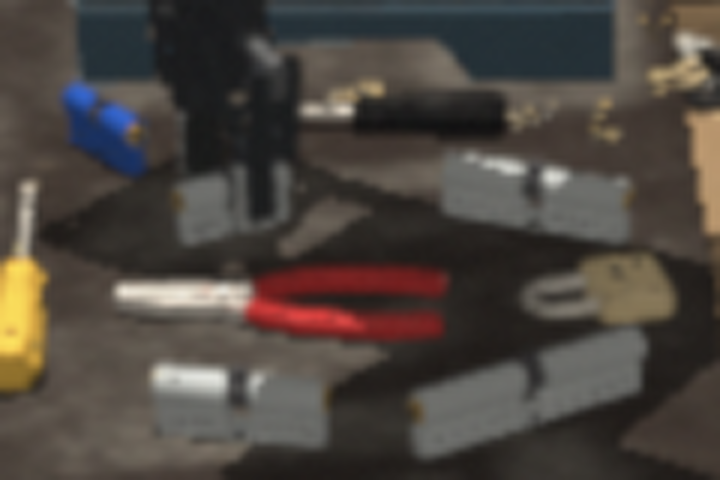

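The fingers straddle the 60 mm cylinder at (235,205) in the crop. Closing and lifting.

Request:
arm_command([
  {"dx":0,"dy":0,"dz":0.002,"ax":0,"ay":0,"az":0,"grip":0.005},
  {"dx":0,"dy":0,"dz":0,"ax":0,"ay":0,"az":0,"grip":0.005},
  {"dx":0,"dy":0,"dz":0,"ax":0,"ay":0,"az":0,"grip":0.005},
  {"dx":0,"dy":0,"dz":0,"ax":0,"ay":0,"az":0,"grip":0.005},
  {"dx":0,"dy":0,"dz":0,"ax":0,"ay":0,"az":0,"grip":0.005},
  {"dx":0,"dy":0,"dz":0,"ax":0,"ay":0,"az":0,"grip":0.005},
  {"dx":0,"dy":0,"dz":0,"ax":0,"ay":0,"az":0,"grip":0.005},
  {"dx":0,"dy":0,"dz":0,"ax":0,"ay":0,"az":0,"grip":0.005},
])

```text
t: 6.22
tool_pos: [0.5863, -0.3745, 0.0074]
tcp_rot: [[0.881, 0.474, -0.0], [0.474, -0.881, 0.0], [-0.0, -0.0, -1.0]]
ft_force: [-0.6, 2.3, 5.5]
grip_width: 0.0159
gripper_force: 58.8
```

Run:
```python
from plan import *
print(now().round(4))
p=plan([(.5866,-.374,.11,-1.077),(.5089,.3051,.12,-1.402)],[.005]*2,step=.05)
```

```text
[ 0.5863 -0.3745  0.0074 -1.0771]
[{"dx": 0.0, "dy": 0.0, "dz": -0.034, "ax": 0.0, "ay": 0.0, "az": 0.0, "grip": 0.005}, {"dx": 0.0, "dy": 0.0, "dz": -0.034, "ax": 0.0, "ay": 0.0, "az": 0.0, "grip": 0.005}, {"dx": 0.0, "dy": 0.0, "dz": -0.035, "ax": 0.0, "ay": 0.0, "az": 0.0, "grip": 0.005}, {"dx": 0.018, "dy": -0.045, "dz": -0.001, "ax": 0.0, "ay": 0.0, "az": 1.3, "grip": 0.005}, {"dx": 0.017, "dy": -0.046, "dz": 0.0, "ax": 0.0, "ay": 0.0, "az": 1.4, "grip": 0.005}, {"dx": 0.016, "dy": -0.046, "dz": -0.001, "ax": 0.0, "ay": 0.0, "az": 1.3, "grip": 0.005}, {"dx": 0.015, "dy": -0.047, "dz": -0.001, "ax": 0.0, "ay": 0.0, "az": 1.3, "grip": 0.005}, {"dx": 0.014, "dy": -0.047, "dz": 0.0, "ax": 0.0, "ay": 0.0, "az": 1.3, "grip": 0.005}, {"dx": 0.013, "dy": -0.047, "dz": -0.001, "ax": 0.0, "ay": 0.0, "az": 1.4, "grip": 0.005}, {"dx": 0.011, "dy": -0.047, "dz": -0.001, "ax": 0.0, "ay": 0.0, "az": 1.3, "grip": 0.005}, {"dx": 0.011, "dy": -0.048, "dz": 0.0, "ax": 0.0, "ay": 0.0, "az": 1.3, "grip": 0.005}, {"dx": 0.009, "dy": -0.048, "dz": -0.001, "ax": 0.0, "ay": 0.0, "az": 1.4, "grip": 0.005}, {"dx": 0.009, "dy": -0.048, "dz": -0.001, "ax": 0.0, "ay": 0.0, "az": 1.3, "grip": 0.005}, {"dx": 0.007, "dy": -0.048, "dz": -0.001, "ax": 0.0, "ay": 0.0, "az": 1.3, "grip": 0.005}, {"dx": 0.006, "dy": -0.049, "dz": 0.0, "ax": 0.0, "ay": 0.0, "az": 1.4, "grip": 0.005}, {"dx": 0.005, "dy": -0.048, "dz": -0.001, "ax": 0.0, "ay": 0.0, "az": 1.3, "grip": 0.005}, {"dx": 0.004, "dy": -0.049, "dz": -0.001, "ax": 0.0, "ay": 0.0, "az": 1.3, "grip": 0.005}]
end [ 0.5091  0.305   0.1204 -1.4018] 17
```

Request:
arm_command([
  {"dx":0,"dy":0,"dz":-0.034,"ax":0,"ay":0,"az":0,"grip":0.005},
  {"dx":0,"dy":0,"dz":-0.034,"ax":0,"ay":0,"az":0,"grip":0.005},
  {"dx":0,"dy":0,"dz":-0.035,"ax":0,"ay":0,"az":0,"grip":0.005},
  {"dx":0.018,"dy":-0.045,"dz":-0.001,"ax":0,"ay":0,"az":1.3,"grip":0.005},
  {"dx":0.017,"dy":-0.046,"dz":0,"ax":0,"ay":0,"az":1.4,"grip":0.005},
  {"dx":0.016,"dy":-0.046,"dz":-0.001,"ax":0,"ay":0,"az":1.3,"grip":0.005},
  {"dx":0.015,"dy":-0.047,"dz":-0.001,"ax":0,"ay":0,"az":1.3,"grip":0.005},
  {"dx":0.014,"dy":-0.047,"dz":0,"ax":0,"ay":0,"az":1.3,"grip":0.005},
  {"dx":0.013,"dy":-0.047,"dz":-0.001,"ax":0,"ay":0,"az":1.4,"grip":0.005},
  {"dx":0.011,"dy":-0.047,"dz":-0.001,"ax":0,"ay":0,"az":1.3,"grip":0.005},
  {"dx":0.011,"dy":-0.048,"dz":0,"ax":0,"ay":0,"az":1.3,"grip":0.005},
  {"dx":0.009,"dy":-0.048,"dz":-0.001,"ax":0,"ay":0,"az":1.4,"grip":0.005},
  {"dx":0.009,"dy":-0.048,"dz":-0.001,"ax":0,"ay":0,"az":1.3,"grip":0.005},
  {"dx":0.007,"dy":-0.048,"dz":-0.001,"ax":0,"ay":0,"az":1.3,"grip":0.005},
  {"dx":0.006,"dy":-0.049,"dz":0,"ax":0,"ay":0,"az":1.4,"grip":0.005},
  {"dx":0.005,"dy":-0.048,"dz":-0.001,"ax":0,"ay":0,"az":1.3,"grip":0.005},
  {"dx":0.004,"dy":-0.049,"dz":-0.001,"ax":0,"ay":0,"az":1.3,"grip":0.005},
  {"dx":0,"dy":0,"dz":0,"ax":0,"ay":0,"az":0,"grip":0.005},
  {"dx":0,"dy":0,"dz":0,"ax":0,"ay":0,"az":0,"grip":0.005},
  {"dx":0,"dy":0,"dz":0,"ax":0,"ay":0,"az":0,"grip":0.005},
])

```text
t: 8.72
tool_pos: [0.5092, 0.304, 0.1202]
tcp_rot: [[0.986, 0.167, -0.0], [0.167, -0.986, -0.0], [-0.0, 0.0, -1.0]]
ft_force: [0.4, -0.4, -1.7]
grip_width: 0.0153
gripper_force: 59.0
```

Run:
```python
from plan import *
from fit import *
n=now();print(n.round(4))
q=read_camera("side"); 
# expected silhouette of held 60 (y axis = tool x; underside = tcp - .0074), drawn
im=q
for P in model(.06,n[0],n[1],n[3],n[2]-.0074)[:2]:
    cv2.polylines(q["frame"],[np.int32(cv2.convexHull(np.float32(proj(q,P))).round())],True,(0,255,0),1)
c=proj(q,n[:3])[0].astype(int); print(c)
save(q,"s3.png",(c[0]-60,c[1]-45,c[0]+60,c[1]+35),6)
```

```text
[ 0.5092  0.304   0.1202 -1.4026]
[276 263]
```

View pics/s3.png

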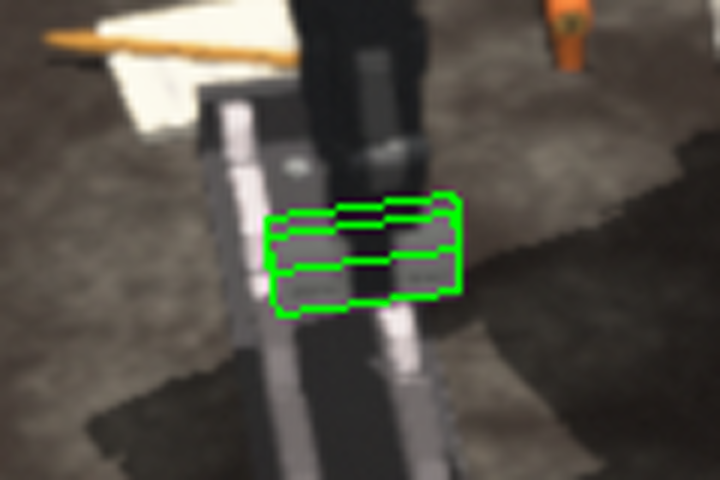

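The held 60 mm cylinder matches the expected outline and is central, at around (365,255) in the crop. Lowering.

Request:
arm_command([
  {"dx":0,"dy":-0.001,"dz":0.02,"ax":0,"ay":0,"az":0,"grip":0.005},
  {"dx":0,"dy":0,"dz":0.03,"ax":0,"ay":0,"az":0,"grip":0.005},
  {"dx":0,"dy":0,"dz":0.02,"ax":0,"ay":0,"az":0,"grip":0.005},
  {"dx":0,"dy":0,"dz":0.01,"ax":0,"ay":0,"az":0,"grip":0.005},
  {"dx":0,"dy":0,"dz":0.01,"ax":0,"ay":0,"az":0,"grip":0.005},
  {"dx":0,"dy":0,"dz":0.006,"ax":0,"ay":0,"az":0,"grip":0.005},
  {"dx":0,"dy":0,"dz":0.006,"ax":0,"ay":0,"az":0,"grip":0.005},
  {"dx":0,"dy":0,"dz":0,"ax":0,"ay":0,"az":0,"grip":0.005},
  {"dx":0,"dy":0,"dz":0,"ax":0,"ay":0,"az":0,"grip":0.005},
])

```text
t: 9.9
tool_pos: [0.5091, 0.3049, 0.0181]
tcp_rot: [[0.986, 0.168, -0.0], [0.168, -0.986, -0.001], [-0.001, 0.001, -1.0]]
ft_force: [4.8, -11.5, -6.7]
grip_width: 0.0156
gripper_force: 60.4
```

Request:
arm_command([
  {"dx":0,"dy":0,"dz":0,"ax":0,"ay":0,"az":0,"grip":0.04},
  {"dx":0,"dy":0,"dz":0,"ax":0,"ay":0,"az":0,"grip":0.04},
  {"dx":0,"dy":0,"dz":0,"ax":0,"ay":0,"az":0,"grip":0.04},
  {"dx":0,"dy":0,"dz":-0.03,"ax":0,"ay":0,"az":0,"grip":0.04},
  {"dx":0,"dy":0,"dz":-0.04,"ax":0,"ay":0,"az":0,"grip":0.04},
  {"dx":0,"dy":0,"dz":-0.03,"ax":0,"ay":0,"az":0,"grip":0.05},
  {"dx":0,"dy":0,"dz":0,"ax":0,"ay":0,"az":0,"grip":0.05},
  {"dx":0,"dy":0,"dz":0,"ax":0,"ay":0,"az":0,"grip":0.05},
])

```text
t: 10.9
tool_pos: [0.5089, 0.306, 0.1183]
tcp_rot: [[0.986, 0.168, 0.0], [0.168, -0.986, 0.0], [0.0, -0.0, -1.0]]
ft_force: [-0.7, 0.3, 0.7]
grip_width: 0.0501
gripper_force: 0.0
```

Run:
```python
from plan import *
print(now().round(4))
p=plan([(.5727,-.1626,.1,-1.75)],[.06],step=.055)
```

```text
[ 0.5089  0.306   0.1183 -1.4017]
[{"dx": -0.002, "dy": 0.053, "dz": 0.002, "ax": 0.0, "ay": 0.0, "az": 2.2, "grip": 0.06}, {"dx": 0.0, "dy": 0.052, "dz": 0.002, "ax": 0.0, "ay": 0.0, "az": 2.2, "grip": 0.06}, {"dx": 0.003, "dy": 0.053, "dz": 0.002, "ax": 0.0, "ay": 0.0, "az": 2.3, "grip": 0.06}, {"dx": 0.004, "dy": 0.052, "dz": 0.002, "ax": 0.0, "ay": 0.0, "az": 2.2, "grip": 0.06}, {"dx": 0.006, "dy": 0.052, "dz": 0.002, "ax": 0.0, "ay": 0.0, "az": 2.2, "grip": 0.06}, {"dx": 0.009, "dy": 0.052, "dz": 0.002, "ax": 0.0, "ay": 0.0, "az": 2.2, "grip": 0.06}, {"dx": 0.01, "dy": 0.051, "dz": 0.002, "ax": 0.0, "ay": 0.0, "az": 2.2, "grip": 0.06}, {"dx": 0.012, "dy": 0.052, "dz": 0.002, "ax": 0.0, "ay": 0.0, "az": 2.2, "grip": 0.06}, {"dx": 0.015, "dy": 0.05, "dz": 0.002, "ax": 0.0, "ay": 0.0, "az": 2.3, "grip": 0.06}]
end [ 0.573  -0.1625  0.1003 -1.7507] 9
```

Request:
arm_command([
  {"dx":-0.002,"dy":0.053,"dz":0.002,"ax":0,"ay":0,"az":2.2,"grip":0.06},
  {"dx":0,"dy":0.052,"dz":0.002,"ax":0,"ay":0,"az":2.2,"grip":0.06},
  {"dx":0.003,"dy":0.053,"dz":0.002,"ax":0,"ay":0,"az":2.3,"grip":0.06},
  {"dx":0.004,"dy":0.052,"dz":0.002,"ax":0,"ay":0,"az":2.2,"grip":0.06},
  {"dx":0.006,"dy":0.052,"dz":0.002,"ax":0,"ay":0,"az":2.2,"grip":0.06},
  {"dx":0.009,"dy":0.052,"dz":0.002,"ax":0,"ay":0,"az":2.2,"grip":0.06},
  {"dx":0.01,"dy":0.051,"dz":0.002,"ax":0,"ay":0,"az":2.2,"grip":0.06},
  {"dx":0.012,"dy":0.052,"dz":0.002,"ax":0,"ay":0,"az":2.2,"grip":0.06},
  {"dx":0.015,"dy":0.05,"dz":0.002,"ax":0,"ay":0,"az":2.3,"grip":0.06},
  {"dx":0,"dy":0,"dz":0,"ax":0,"ay":0,"az":0,"grip":0.06},
  {"dx":0,"dy":0,"dz":0,"ax":0,"ay":0,"az":0,"grip":0.06},
  {"dx":0,"dy":0,"dz":0,"ax":0,"ay":0,"az":0,"grip":0.06},
])

```text
t: 12.4
tool_pos: [0.5726, -0.1614, 0.0998]
tcp_rot: [[0.984, -0.178, -0.001], [-0.178, -0.984, 0.0], [-0.001, -0.0, -1.0]]
ft_force: [0.0, -0.2, 0.4]
grip_width: 0.0599
gripper_force: 0.0
```

Run:
```python
from plan import *
from fit import *
print(now().round(4))
# check placed 60 in both cameras
for cam in("top","side"):
    q=read_camera(cam)
    for z,col in((.01,(0,255,0)),):
      for P in model(.06,.5089,.3051,1.740-np.pi/2+np.pi/2,z)[:2]:
        cv2.polylines(q["frame"],[np.int32(cv2.convexHull(np.float32(proj(q,P))).round())],True,col,1)
    c=proj(q,[.5089,.3051,.02])[0].astype(int); save(q,"pl60_%s.png"%cam,(c[0]-30,c[1]-30,c[0]+30,c[1]+30),6)
a=cv2.imread("pics/pl60_top.png");b=cv2.imread("pics/pl60_side.png");cv2.imwrite("pics/pl60.png",np.hstack([a,b]))
```

```text
[ 0.5726 -0.1614  0.0998 -1.7496]
```

View pics/pl60.png

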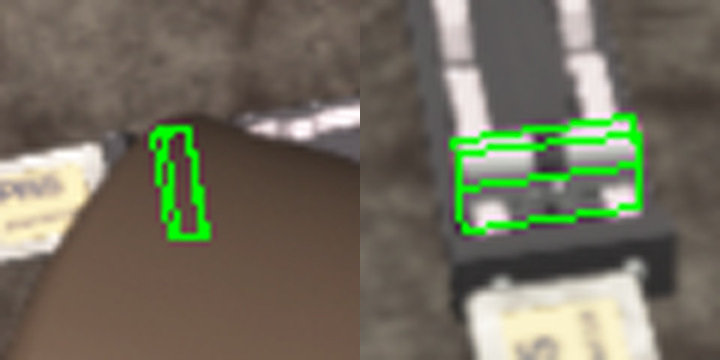

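The side half shows the 60 mm cylinder seated level in the notches and matching the outline, at around (548,180). Next is the 80.

Request:
arm_command([
  {"dx":0,"dy":0.001,"dz":0.03,"ax":0,"ay":0,"az":0,"grip":0.06},
  {"dx":0,"dy":0,"dz":0.03,"ax":0,"ay":0,"az":0,"grip":0.06},
  {"dx":0,"dy":0,"dz":0.02,"ax":0,"ay":0,"az":0,"grip":0.06},
  {"dx":0,"dy":0,"dz":0.012,"ax":0,"ay":0,"az":0,"grip":0.06},
  {"dx":0,"dy":0,"dz":0,"ax":0,"ay":0,"az":0,"grip":0.06},
  {"dx":0,"dy":0,"dz":0,"ax":0,"ay":0,"az":0,"grip":0.005},
  {"dx":0,"dy":0,"dz":0,"ax":0,"ay":0,"az":0,"grip":0.005},
  {"dx":0,"dy":0,"dz":0,"ax":0,"ay":0,"az":0,"grip":0.005},
  {"dx":0,"dy":0,"dz":0,"ax":0,"ay":0,"az":0,"grip":0.005},
  {"dx":0,"dy":0,"dz":0,"ax":0,"ay":0,"az":0,"grip":0.005},
  {"dx":0,"dy":0,"dz":0,"ax":0,"ay":0,"az":0,"grip":0.005},
  {"dx":0,"dy":0,"dz":0,"ax":0,"ay":0,"az":0,"grip":0.005},
])

```text
t: 14.0
tool_pos: [0.5733, -0.1638, 0.0092]
tcp_rot: [[0.984, -0.179, 0.001], [-0.179, -0.984, -0.0], [0.001, 0.0, -1.0]]
ft_force: [-1.0, 0.9, 7.1]
grip_width: 0.0152
gripper_force: 58.5
```

Run:
```python
from plan import *
p=now();print(p.round(4))
plan([(p[0],p[1],.11,p[3]),(.5203,.2380,.12,-1.402)],[.005]*2,step=.055)
```

```text
[ 0.5733 -0.1638  0.0092 -1.7509]
[{"dx": 0.0, "dy": 0.0, "dz": -0.05, "ax": 0.0, "ay": 0.0, "az": 0.0, "grip": 0.005}, {"dx": 0.0, "dy": 0.0, "dz": -0.051, "ax": 0.0, "ay": 0.0, "az": 0.0, "grip": 0.005}, {"dx": -0.016, "dy": -0.048, "dz": -0.001, "ax": 0.0, "ay": 0.0, "az": -2.5, "grip": 0.005}, {"dx": -0.013, "dy": -0.049, "dz": -0.001, "ax": 0.0, "ay": 0.0, "az": -2.5, "grip": 0.005}, {"dx": -0.011, "dy": -0.049, "dz": -0.002, "ax": 0.0, "ay": 0.0, "az": -2.5, "grip": 0.005}, {"dx": -0.009, "dy": -0.05, "dz": -0.001, "ax": 0.0, "ay": 0.0, "az": -2.5, "grip": 0.005}, {"dx": -0.007, "dy": -0.05, "dz": -0.001, "ax": 0.0, "ay": 0.0, "az": -2.5, "grip": 0.005}, {"dx": -0.005, "dy": -0.051, "dz": -0.001, "ax": 0.0, "ay": 0.0, "az": -2.5, "grip": 0.005}, {"dx": -0.002, "dy": -0.051, "dz": -0.002, "ax": 0.0, "ay": 0.0, "az": -2.5, "grip": 0.005}, {"dx": -0.001, "dy": -0.05, "dz": -0.001, "ax": 0.0, "ay": 0.0, "az": -2.5, "grip": 0.005}]
end [ 0.5199  0.2378  0.1202 -1.4018] 10
```

Request:
arm_command([
  {"dx":0,"dy":0,"dz":-0.05,"ax":0,"ay":0,"az":0,"grip":0.005},
  {"dx":0,"dy":0,"dz":-0.051,"ax":0,"ay":0,"az":0,"grip":0.005},
  {"dx":-0.016,"dy":-0.048,"dz":-0.001,"ax":0,"ay":0,"az":-2.5,"grip":0.005},
  {"dx":-0.013,"dy":-0.049,"dz":-0.001,"ax":0,"ay":0,"az":-2.5,"grip":0.005},
  {"dx":-0.011,"dy":-0.049,"dz":-0.002,"ax":0,"ay":0,"az":-2.5,"grip":0.005},
  {"dx":-0.009,"dy":-0.05,"dz":-0.001,"ax":0,"ay":0,"az":-2.5,"grip":0.005},
  {"dx":-0.007,"dy":-0.05,"dz":-0.001,"ax":0,"ay":0,"az":-2.5,"grip":0.005},
  {"dx":-0.005,"dy":-0.051,"dz":-0.001,"ax":0,"ay":0,"az":-2.5,"grip":0.005},
  {"dx":-0.002,"dy":-0.051,"dz":-0.002,"ax":0,"ay":0,"az":-2.5,"grip":0.005},
  {"dx":-0.001,"dy":-0.05,"dz":-0.001,"ax":0,"ay":0,"az":-2.5,"grip":0.005},
  {"dx":0,"dy":0,"dz":0,"ax":0,"ay":0,"az":0,"grip":0.005},
  {"dx":0,"dy":0,"dz":0,"ax":0,"ay":0,"az":0,"grip":0.005},
  {"dx":0,"dy":0,"dz":0,"ax":0,"ay":0,"az":0,"grip":0.005},
])

```text
t: 15.62
tool_pos: [0.5196, 0.237, 0.1193]
tcp_rot: [[0.986, 0.167, -0.0], [0.167, -0.986, -0.0], [-0.0, 0.0, -1.0]]
ft_force: [0.3, 0.0, -1.9]
grip_width: 0.0152
gripper_force: 59.7
```

```bash
cat > held.py <<'E'
from plan import *
from fit import *
def held(L,off,name):
    n=now();print(n.round(4))
    q=read_camera("side")
    for P in model(L,n[0],n[1],n[3],n[2]-off)[:2]:
        cv2.polylines(q["frame"],[np.int32(cv2.convexHull(np.float32(proj(q,P))).round())],True,(0,255,0),1)
    c=proj(q,n[:3])[0].astype(int); save(q,name,(c[0]-50,c[1]-45,c[0]+50,c[1]+35),5)
E
python3 -c "
from held import *
held(.08,.0092,'s4.png')"
```

```text
[ 0.5196  0.237   0.1193 -1.403 ]
```

View pics/s4.png

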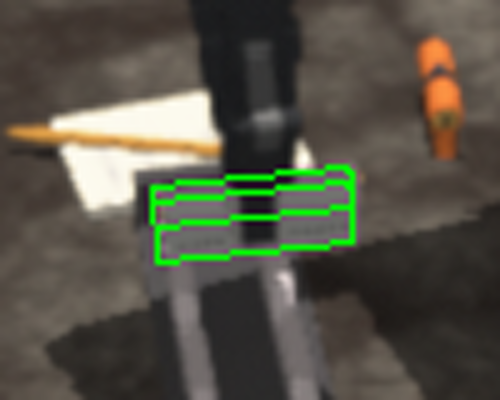

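The 80 matches its outline at around (253,215). Lowering.

Request:
arm_command([
  {"dx":0.001,"dy":-0.001,"dz":0.02,"ax":0,"ay":0,"az":0,"grip":0.005},
  {"dx":0,"dy":0,"dz":0.03,"ax":0,"ay":0,"az":0,"grip":0.005},
  {"dx":0,"dy":0,"dz":0.02,"ax":0,"ay":0,"az":0,"grip":0.005},
  {"dx":0,"dy":0,"dz":0.01,"ax":0,"ay":0,"az":0,"grip":0.005},
  {"dx":0,"dy":0,"dz":0.01,"ax":0,"ay":0,"az":0,"grip":0.005},
  {"dx":0,"dy":0,"dz":0.006,"ax":0,"ay":0,"az":0,"grip":0.005},
  {"dx":0,"dy":0,"dz":0.004,"ax":0,"ay":0,"az":0,"grip":0.005},
  {"dx":0,"dy":0,"dz":0,"ax":0,"ay":0,"az":0,"grip":0.005},
  {"dx":0,"dy":0,"dz":0,"ax":0,"ay":0,"az":0,"grip":0.005},
])

```text
t: 16.8
tool_pos: [0.5205, 0.2382, 0.0193]
tcp_rot: [[0.986, 0.168, 0.0], [0.168, -0.986, -0.001], [-0.0, 0.001, -1.0]]
ft_force: [2.9, -9.8, -7.7]
grip_width: 0.0155
gripper_force: 59.2
```

Request:
arm_command([
  {"dx":0,"dy":0,"dz":0,"ax":0,"ay":0,"az":0,"grip":0.04},
  {"dx":0,"dy":0,"dz":0,"ax":0,"ay":0,"az":0,"grip":0.04},
  {"dx":0,"dy":0,"dz":0,"ax":0,"ay":0,"az":0,"grip":0.04},
  {"dx":0,"dy":0,"dz":-0.03,"ax":0,"ay":0,"az":0,"grip":0.04},
  {"dx":0,"dy":0,"dz":-0.04,"ax":0,"ay":0,"az":0,"grip":0.04},
  {"dx":0,"dy":0,"dz":-0.03,"ax":0,"ay":0,"az":0,"grip":0.05},
  {"dx":0,"dy":0,"dz":0,"ax":0,"ay":0,"az":0,"grip":0.05},
  {"dx":0,"dy":0,"dz":0,"ax":0,"ay":0,"az":0,"grip":0.05},
])

```text
t: 17.8
tool_pos: [0.52, 0.2391, 0.119]
tcp_rot: [[0.986, 0.168, -0.0], [0.168, -0.986, -0.0], [-0.0, 0.0, -1.0]]
ft_force: [-0.0, -0.6, -0.0]
grip_width: 0.0503
gripper_force: 0.0
```

Run:
```python
from plan import *
print(now().round(4))
p=plan([(.53,-.1,.12,-1.7),(.4277,-.3726,.1,-1.948)],[.06]*2,step=.055)
```

```text
[ 0.52    0.2391  0.119  -1.4016]
[{"dx": -0.007, "dy": 0.048, "dz": 0.0, "ax": 0.0, "ay": 0.0, "az": 2.4, "grip": 0.06}, {"dx": -0.004, "dy": 0.048, "dz": 0.0, "ax": 0.0, "ay": 0.0, "az": 2.5, "grip": 0.06}, {"dx": -0.003, "dy": 0.049, "dz": 0.0, "ax": 0.0, "ay": 0.0, "az": 2.4, "grip": 0.06}, {"dx": -0.001, "dy": 0.048, "dz": -0.001, "ax": 0.0, "ay": 0.0, "az": 2.5, "grip": 0.06}, {"dx": 0.002, "dy": 0.049, "dz": 0.0, "ax": 0.0, "ay": 0.0, "az": 2.4, "grip": 0.06}, {"dx": 0.003, "dy": 0.048, "dz": 0.0, "ax": 0.0, "ay": 0.0, "az": 2.5, "grip": 0.06}, {"dx": 0.006, "dy": 0.048, "dz": 0.0, "ax": 0.0, "ay": 0.0, "az": 2.4, "grip": 0.06}, {"dx": -0.011, "dy": 0.047, "dz": 0.003, "ax": 0.0, "ay": 0.0, "az": 2.4, "grip": 0.06}, {"dx": -0.009, "dy": 0.048, "dz": 0.004, "ax": 0.0, "ay": 0.0, "az": 2.3, "grip": 0.06}, {"dx": -0.007, "dy": 0.048, "dz": 0.003, "ax": 0.0, "ay": 0.0, "az": 2.4, "grip": 0.06}, {"dx": -0.005, "dy": 0.048, "dz": 0.003, "ax": 0.0, "ay": 0.0, "az": 2.4, "grip": 0.06}, {"dx": -0.003, "dy": 0.049, "dz": 0.004, "ax": 0.0, "ay": 0.0, "az": 2.3, "grip": 0.06}, {"dx": -0.002, "dy": 0.048, "dz": 0.003, "ax": 0.0, "ay": 0.0, "az": 2.4, "grip": 0.06}]
end [ 0.4274 -0.3723  0.1    -1.9479] 13
```

Request:
arm_command([
  {"dx":-0.007,"dy":0.048,"dz":0,"ax":0,"ay":0,"az":2.4,"grip":0.05},
  {"dx":-0.004,"dy":0.048,"dz":0,"ax":0,"ay":0,"az":2.5,"grip":0.05},
  {"dx":-0.003,"dy":0.049,"dz":0,"ax":0,"ay":0,"az":2.4,"grip":0.05},
  {"dx":-0.001,"dy":0.048,"dz":-0.001,"ax":0,"ay":0,"az":2.5,"grip":0.05},
  {"dx":0.002,"dy":0.049,"dz":0,"ax":0,"ay":0,"az":2.4,"grip":0.05},
  {"dx":0.003,"dy":0.048,"dz":0,"ax":0,"ay":0,"az":2.5,"grip":0.05},
  {"dx":0.006,"dy":0.048,"dz":0,"ax":0,"ay":0,"az":2.4,"grip":0.05},
  {"dx":-0.011,"dy":0.047,"dz":0.003,"ax":0,"ay":0,"az":2.4,"grip":0.05},
  {"dx":-0.009,"dy":0.048,"dz":0.004,"ax":0,"ay":0,"az":2.3,"grip":0.05},
  {"dx":-0.007,"dy":0.048,"dz":0.003,"ax":0,"ay":0,"az":2.4,"grip":0.05},
  {"dx":-0.005,"dy":0.048,"dz":0.003,"ax":0,"ay":0,"az":2.4,"grip":0.05},
  {"dx":-0.003,"dy":0.049,"dz":0.004,"ax":0,"ay":0,"az":2.3,"grip":0.05},
  {"dx":-0.002,"dy":0.048,"dz":0.003,"ax":0,"ay":0,"az":2.4,"grip":0.05},
  {"dx":0,"dy":0,"dz":0,"ax":0,"ay":0,"az":0,"grip":0.05},
  {"dx":0,"dy":0,"dz":0,"ax":0,"ay":0,"az":0,"grip":0.05},
  {"dx":0,"dy":0,"dz":0,"ax":0,"ay":0,"az":0,"grip":0.05},
])

```text
t: 19.8
tool_pos: [0.4278, -0.3712, 0.0999]
tcp_rot: [[0.93, -0.367, -0.001], [-0.367, -0.93, 0.001], [-0.001, -0.0, -1.0]]
ft_force: [0.5, -0.5, -0.1]
grip_width: 0.05
gripper_force: 0.0
```

Request:
arm_command([
  {"dx":0,"dy":0.001,"dz":0.03,"ax":0,"ay":0,"az":0,"grip":0.05},
  {"dx":0,"dy":0,"dz":0.03,"ax":0,"ay":0,"az":0,"grip":0.05},
  {"dx":0,"dy":0,"dz":0.02,"ax":0,"ay":0,"az":0,"grip":0.05},
  {"dx":0,"dy":0,"dz":0.012,"ax":0,"ay":0,"az":0,"grip":0.05},
  {"dx":0,"dy":0,"dz":0,"ax":0,"ay":0,"az":0,"grip":0.05},
  {"dx":0,"dy":0,"dz":0,"ax":0,"ay":0,"az":0,"grip":0.005},
  {"dx":0,"dy":0,"dz":0,"ax":0,"ay":0,"az":0,"grip":0.005},
  {"dx":0,"dy":0,"dz":0,"ax":0,"ay":0,"az":0,"grip":0.005},
  {"dx":0,"dy":0,"dz":0,"ax":0,"ay":0,"az":0,"grip":0.005},
  {"dx":0,"dy":0,"dz":0,"ax":0,"ay":0,"az":0,"grip":0.005},
  {"dx":0,"dy":0,"dz":0,"ax":0,"ay":0,"az":0,"grip":0.005},
])

```text
t: 21.18
tool_pos: [0.4277, -0.3736, 0.0092]
tcp_rot: [[0.93, -0.368, 0.001], [-0.368, -0.93, -0.001], [0.001, 0.0, -1.0]]
ft_force: [-0.3, 1.4, 6.3]
grip_width: 0.0154
gripper_force: 58.6
```

Run:
```python
from plan import *
p=now();print(p.round(4))
plan([(p[0],p[1],.11,p[3]),(.53,-.1,.12,-1.7),(.5317,.1710,.12,-1.402)],[.005]*3,step=.055)
```

```text
[ 0.4277 -0.3736  0.0092 -1.9481]
[{"dx": 0.0, "dy": 0.0, "dz": -0.05, "ax": 0.0, "ay": 0.0, "az": 0.0, "grip": 0.005}, {"dx": 0.0, "dy": 0.0, "dz": -0.051, "ax": 0.0, "ay": 0.0, "az": 0.0, "grip": 0.005}, {"dx": -0.001, "dy": -0.049, "dz": -0.002, "ax": 0.0, "ay": 0.0, "az": -2.4, "grip": 0.005}, {"dx": 0.001, "dy": -0.048, "dz": -0.001, "ax": 0.0, "ay": 0.0, "az": -2.3, "grip": 0.005}, {"dx": 0.003, "dy": -0.049, "dz": -0.002, "ax": 0.0, "ay": 0.0, "az": -2.4, "grip": 0.005}, {"dx": 0.005, "dy": -0.048, "dz": -0.002, "ax": 0.0, "ay": 0.0, "az": -2.4, "grip": 0.005}, {"dx": 0.007, "dy": -0.048, "dz": -0.001, "ax": 0.0, "ay": 0.0, "az": -2.3, "grip": 0.005}, {"dx": 0.009, "dy": -0.048, "dz": -0.002, "ax": 0.0, "ay": 0.0, "az": -2.4, "grip": 0.005}, {"dx": -0.007, "dy": -0.054, "dz": 0.0, "ax": 0.0, "ay": 0.0, "az": -3.4, "grip": 0.005}, {"dx": -0.003, "dy": -0.054, "dz": 0.0, "ax": 0.0, "ay": 0.0, "az": -3.4, "grip": 0.005}, {"dx": 0.0, "dy": -0.054, "dz": 0.0, "ax": 0.0, "ay": 0.0, "az": -3.5, "grip": 0.005}, {"dx": 0.003, "dy": -0.054, "dz": 0.0, "ax": 0.0, "ay": 0.0, "az": -3.4, "grip": 0.005}, {"dx": 0.006, "dy": -0.054, "dz": 0.0, "ax": 0.0, "ay": 0.0, "az": -3.4, "grip": 0.005}]
end [ 0.5313  0.1707  0.1202 -1.4018] 13
```

Request:
arm_command([
  {"dx":0,"dy":0,"dz":-0.05,"ax":0,"ay":0,"az":0,"grip":0.005},
  {"dx":0,"dy":0,"dz":-0.051,"ax":0,"ay":0,"az":0,"grip":0.005},
  {"dx":-0.001,"dy":-0.049,"dz":-0.002,"ax":0,"ay":0,"az":-2.4,"grip":0.005},
  {"dx":0.001,"dy":-0.048,"dz":-0.001,"ax":0,"ay":0,"az":-2.3,"grip":0.005},
  {"dx":0.003,"dy":-0.049,"dz":-0.002,"ax":0,"ay":0,"az":-2.4,"grip":0.005},
  {"dx":0.005,"dy":-0.048,"dz":-0.002,"ax":0,"ay":0,"az":-2.4,"grip":0.005},
  {"dx":0.007,"dy":-0.048,"dz":-0.001,"ax":0,"ay":0,"az":-2.3,"grip":0.005},
  {"dx":0.009,"dy":-0.048,"dz":-0.002,"ax":0,"ay":0,"az":-2.4,"grip":0.005},
  {"dx":-0.007,"dy":-0.054,"dz":0,"ax":0,"ay":0,"az":-3.4,"grip":0.005},
  {"dx":-0.003,"dy":-0.054,"dz":0,"ax":0,"ay":0,"az":-3.4,"grip":0.005},
  {"dx":0,"dy":-0.054,"dz":0,"ax":0,"ay":0,"az":-3.5,"grip":0.005},
  {"dx":0.003,"dy":-0.054,"dz":0,"ax":0,"ay":0,"az":-3.4,"grip":0.005},
  {"dx":0.006,"dy":-0.054,"dz":0,"ax":0,"ay":0,"az":-3.4,"grip":0.005},
  {"dx":0,"dy":0,"dz":0,"ax":0,"ay":0,"az":0,"grip":0.005},
  {"dx":0,"dy":0,"dz":0,"ax":0,"ay":0,"az":0,"grip":0.005},
  {"dx":0,"dy":0,"dz":0,"ax":0,"ay":0,"az":0,"grip":0.005},
])

```text
t: 23.18
tool_pos: [0.5308, 0.17, 0.1194]
tcp_rot: [[0.986, 0.167, -0.0], [0.167, -0.986, -0.0], [-0.0, 0.0, -1.0]]
ft_force: [-0.4, 0.2, -2.4]
grip_width: 0.0155
gripper_force: 59.7
```

```bash
python3 -c "
from held import *
held(.10,.0092,'s5.png')"
```

```text
[ 0.5308  0.17    0.1194 -1.4032]
```

View pics/s5.png

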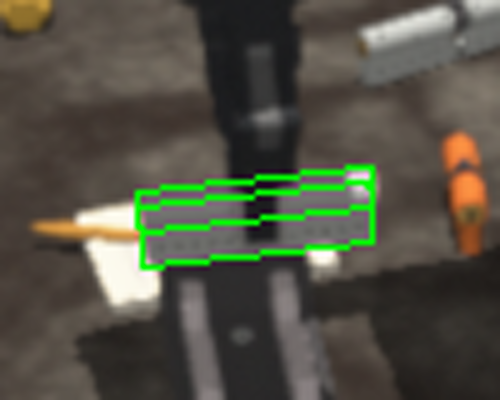

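The 100 matches its outline at around (255,215). Lowering and releasing.

Request:
arm_command([
  {"dx":0.001,"dy":-0.001,"dz":0.02,"ax":0,"ay":0,"az":0,"grip":0.005},
  {"dx":0,"dy":0,"dz":0.03,"ax":0,"ay":0,"az":0,"grip":0.005},
  {"dx":0,"dy":0,"dz":0.02,"ax":0,"ay":0,"az":0,"grip":0.005},
  {"dx":0,"dy":0,"dz":0.01,"ax":0,"ay":0,"az":0,"grip":0.005},
  {"dx":0,"dy":0,"dz":0.01,"ax":0,"ay":0,"az":0,"grip":0.005},
  {"dx":0,"dy":0,"dz":0.006,"ax":0,"ay":0,"az":0,"grip":0.005},
  {"dx":0,"dy":0,"dz":0.004,"ax":0,"ay":0,"az":0,"grip":0.005},
  {"dx":0,"dy":0,"dz":0,"ax":0,"ay":0,"az":0,"grip":0.005},
  {"dx":0,"dy":0,"dz":0,"ax":0,"ay":0,"az":0,"grip":0.005},
])

```text
t: 24.35
tool_pos: [0.5323, 0.1712, 0.0193]
tcp_rot: [[0.986, 0.168, 0.001], [0.168, -0.986, -0.001], [0.001, 0.001, -1.0]]
ft_force: [5.5, -14.2, -11.1]
grip_width: 0.0155
gripper_force: 58.9
```

Request:
arm_command([
  {"dx":0,"dy":0,"dz":0,"ax":0,"ay":0,"az":0,"grip":0.04},
  {"dx":0,"dy":0,"dz":0,"ax":0,"ay":0,"az":0,"grip":0.04},
  {"dx":0,"dy":0,"dz":0,"ax":0,"ay":0,"az":0,"grip":0.04},
  {"dx":0,"dy":0,"dz":-0.03,"ax":0,"ay":0,"az":0,"grip":0.04},
  {"dx":0,"dy":0,"dz":-0.04,"ax":0,"ay":0,"az":0,"grip":0.04},
  {"dx":0,"dy":0,"dz":-0.03,"ax":0,"ay":0,"az":0,"grip":0.05},
  {"dx":0,"dy":0,"dz":0,"ax":0,"ay":0,"az":0,"grip":0.05},
  {"dx":0,"dy":0,"dz":0,"ax":0,"ay":0,"az":0,"grip":0.05},
])

```text
t: 25.35
tool_pos: [0.5314, 0.1722, 0.119]
tcp_rot: [[0.986, 0.168, -0.0], [0.168, -0.986, -0.0], [-0.0, 0.0, -1.0]]
ft_force: [0.1, -0.4, -1.0]
grip_width: 0.0498
gripper_force: 0.0
```

Run:
```python
from plan import *
print(now().round(4))
p=plan([(.4371,-.1732,.1,-1.036)],[.05],step=.055)
```

```text
[ 0.5314  0.1722  0.119  -1.4015]
[{"dx": -0.022, "dy": 0.046, "dz": 0.003, "ax": 0.0, "ay": 0.0, "az": -3.0, "grip": 0.05}, {"dx": -0.024, "dy": 0.046, "dz": 0.002, "ax": 0.0, "ay": 0.0, "az": -3.0, "grip": 0.05}, {"dx": -0.026, "dy": 0.043, "dz": 0.003, "ax": 0.0, "ay": 0.0, "az": -3.0, "grip": 0.05}, {"dx": -0.028, "dy": 0.043, "dz": 0.003, "ax": 0.0, "ay": 0.0, "az": -3.0, "grip": 0.05}, {"dx": -0.031, "dy": 0.041, "dz": 0.003, "ax": 0.0, "ay": 0.0, "az": -3.0, "grip": 0.05}, {"dx": -0.033, "dy": 0.039, "dz": 0.002, "ax": 0.0, "ay": 0.0, "az": -3.0, "grip": 0.05}, {"dx": -0.035, "dy": 0.037, "dz": 0.003, "ax": 0.0, "ay": 0.0, "az": -2.9, "grip": 0.05}]
end [ 0.4369 -0.1729  0.1    -1.0368] 7
```

Request:
arm_command([
  {"dx":-0.022,"dy":0.046,"dz":0.003,"ax":0,"ay":0,"az":-3.0,"grip":0.05},
  {"dx":-0.024,"dy":0.046,"dz":0.002,"ax":0,"ay":0,"az":-3.0,"grip":0.05},
  {"dx":-0.026,"dy":0.043,"dz":0.003,"ax":0,"ay":0,"az":-3.0,"grip":0.05},
  {"dx":-0.028,"dy":0.043,"dz":0.003,"ax":0,"ay":0,"az":-3.0,"grip":0.05},
  {"dx":-0.031,"dy":0.041,"dz":0.003,"ax":0,"ay":0,"az":-3.0,"grip":0.05},
  {"dx":-0.033,"dy":0.039,"dz":0.002,"ax":0,"ay":0,"az":-3.0,"grip":0.05},
  {"dx":-0.035,"dy":0.037,"dz":0.003,"ax":0,"ay":0,"az":-2.9,"grip":0.05},
  {"dx":0,"dy":0,"dz":0,"ax":0,"ay":0,"az":0,"grip":0.05},
  {"dx":0,"dy":0,"dz":0,"ax":0,"ay":0,"az":0,"grip":0.05},
  {"dx":0,"dy":0,"dz":0,"ax":0,"ay":0,"az":0,"grip":0.05},
])

```text
t: 26.6
tool_pos: [0.4371, -0.1718, 0.1]
tcp_rot: [[0.86, 0.51, -0.001], [0.51, -0.86, 0.0], [-0.0, -0.001, -1.0]]
ft_force: [0.7, 0.9, -0.2]
grip_width: 0.05
gripper_force: 0.0
```

Request:
arm_command([
  {"dx":0,"dy":0,"dz":0.03,"ax":0,"ay":0,"az":0,"grip":0.05},
  {"dx":0,"dy":0,"dz":0.03,"ax":0,"ay":0,"az":0,"grip":0.05},
  {"dx":0,"dy":0,"dz":0.02,"ax":0,"ay":0,"az":0,"grip":0.05},
  {"dx":0,"dy":0,"dz":0.012,"ax":0,"ay":0,"az":0,"grip":0.05},
  {"dx":0,"dy":0,"dz":0,"ax":0,"ay":0,"az":0,"grip":0.05},
  {"dx":0,"dy":0,"dz":0,"ax":0,"ay":0,"az":0,"grip":0.005},
  {"dx":0,"dy":0,"dz":0,"ax":0,"ay":0,"az":0,"grip":0.005},
  {"dx":0,"dy":0,"dz":0,"ax":0,"ay":0,"az":0,"grip":0.005},
  {"dx":0,"dy":0,"dz":0,"ax":0,"ay":0,"az":0,"grip":0.005},
  {"dx":0,"dy":0,"dz":0,"ax":0,"ay":0,"az":0,"grip":0.005},
  {"dx":0,"dy":0,"dz":0,"ax":0,"ay":0,"az":0,"grip":0.005},
])

```text
t: 27.98
tool_pos: [0.4375, -0.1731, 0.0092]
tcp_rot: [[0.861, 0.509, 0.001], [0.509, -0.861, -0.001], [0.001, 0.001, -1.0]]
ft_force: [-0.2, 2.0, 7.6]
grip_width: 0.0153
gripper_force: 58.6
```

Run:
```python
from plan import *
p=now();print(p.round(4))
plan([(p[0],p[1],.12,p[3]),(.5435,.1035,.12,-1.402)],[.005]*2,step=.055)
```

```text
[ 0.4375 -0.1731  0.0092 -1.0371]
[{"dx": 0.0, "dy": 0.0, "dz": -0.037, "ax": 0.0, "ay": 0.0, "az": 0.0, "grip": 0.005}, {"dx": 0.0, "dy": 0.0, "dz": -0.037, "ax": 0.0, "ay": 0.0, "az": 0.0, "grip": 0.005}, {"dx": 0.0, "dy": 0.0, "dz": -0.037, "ax": 0.0, "ay": 0.0, "az": 0.0, "grip": 0.005}, {"dx": 0.039, "dy": -0.031, "dz": 0.0, "ax": 0.0, "ay": 0.0, "az": 3.5, "grip": 0.005}, {"dx": 0.036, "dy": -0.033, "dz": 0.0, "ax": 0.0, "ay": 0.0, "az": 3.5, "grip": 0.005}, {"dx": 0.035, "dy": -0.035, "dz": 0.0, "ax": 0.0, "ay": 0.0, "az": 3.5, "grip": 0.005}, {"dx": 0.032, "dy": -0.037, "dz": 0.0, "ax": 0.0, "ay": 0.0, "az": 3.4, "grip": 0.005}, {"dx": 0.031, "dy": -0.039, "dz": 0.0, "ax": 0.0, "ay": 0.0, "az": 3.5, "grip": 0.005}, {"dx": 0.027, "dy": -0.041, "dz": 0.0, "ax": 0.0, "ay": 0.0, "az": 3.5, "grip": 0.005}]
end [ 0.5433  0.1033  0.1202 -1.4019] 9
```

Request:
arm_command([
  {"dx":0,"dy":0,"dz":-0.037,"ax":0,"ay":0,"az":0,"grip":0.005},
  {"dx":0,"dy":0,"dz":-0.037,"ax":0,"ay":0,"az":0,"grip":0.005},
  {"dx":0,"dy":0,"dz":-0.037,"ax":0,"ay":0,"az":0,"grip":0.005},
  {"dx":0.039,"dy":-0.031,"dz":0,"ax":0,"ay":0,"az":3.5,"grip":0.005},
  {"dx":0.036,"dy":-0.033,"dz":0,"ax":0,"ay":0,"az":3.5,"grip":0.005},
  {"dx":0.035,"dy":-0.035,"dz":0,"ax":0,"ay":0,"az":3.5,"grip":0.005},
  {"dx":0.032,"dy":-0.037,"dz":0,"ax":0,"ay":0,"az":3.4,"grip":0.005},
  {"dx":0.031,"dy":-0.039,"dz":0,"ax":0,"ay":0,"az":3.5,"grip":0.005},
  {"dx":0.027,"dy":-0.041,"dz":0,"ax":0,"ay":0,"az":3.5,"grip":0.005},
  {"dx":0,"dy":0,"dz":0,"ax":0,"ay":0,"az":0,"grip":0.005},
  {"dx":0,"dy":0,"dz":0,"ax":0,"ay":0,"az":0,"grip":0.005},
  {"dx":0,"dy":0,"dz":0,"ax":0,"ay":0,"az":0,"grip":0.005},
])

```text
t: 29.48
tool_pos: [0.5422, 0.1026, 0.1194]
tcp_rot: [[0.986, 0.168, -0.0], [0.168, -0.986, -0.0], [-0.0, 0.0, -1.0]]
ft_force: [0.5, -0.4, -2.6]
grip_width: 0.0153
gripper_force: 60.0
```

```bash
python3 -c "
from held import *
held(.12,.0092,'s6.png')"
```

```text
[ 0.5422  0.1026  0.1194 -1.4024]
```

View pics/s6.png

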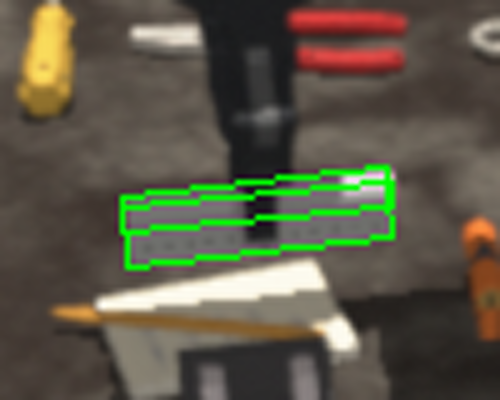

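The 120 matches its outline at around (257,215). Lowering, releasing, and retreating upward.

Request:
arm_command([
  {"dx":0.001,"dy":0,"dz":0.02,"ax":0,"ay":0,"az":0,"grip":0.005},
  {"dx":0,"dy":0,"dz":0.03,"ax":0,"ay":0,"az":0,"grip":0.005},
  {"dx":0,"dy":0,"dz":0.02,"ax":0,"ay":0,"az":0,"grip":0.005},
  {"dx":0,"dy":0,"dz":0.01,"ax":0,"ay":0,"az":0,"grip":0.005},
  {"dx":0,"dy":0,"dz":0.01,"ax":0,"ay":0,"az":0,"grip":0.005},
  {"dx":0,"dy":0,"dz":0.006,"ax":0,"ay":0,"az":0,"grip":0.005},
  {"dx":0,"dy":0,"dz":0.004,"ax":0,"ay":0,"az":0,"grip":0.005},
  {"dx":0,"dy":0,"dz":0,"ax":0,"ay":0,"az":0,"grip":0.005},
  {"dx":0,"dy":0,"dz":0,"ax":0,"ay":0,"az":0,"grip":0.005},
])

```text
t: 30.65
tool_pos: [0.5439, 0.1038, 0.0195]
tcp_rot: [[0.986, 0.168, 0.0], [0.168, -0.986, 0.0], [0.0, 0.0, -1.0]]
ft_force: [-0.7, -0.2, -2.9]
grip_width: 0.0154
gripper_force: 60.1
```

Request:
arm_command([
  {"dx":0,"dy":0,"dz":0,"ax":0,"ay":0,"az":0,"grip":0.04},
  {"dx":0,"dy":0,"dz":0,"ax":0,"ay":0,"az":0,"grip":0.04},
  {"dx":0,"dy":0,"dz":0,"ax":0,"ay":0,"az":0,"grip":0.04},
  {"dx":0,"dy":0,"dz":-0.03,"ax":0,"ay":0,"az":0,"grip":0.04},
  {"dx":0,"dy":0,"dz":-0.04,"ax":0,"ay":0,"az":0,"grip":0.04},
  {"dx":0,"dy":0,"dz":-0.05,"ax":0,"ay":0,"az":0,"grip":0.05},
  {"dx":0,"dy":0.05,"dz":-0.02,"ax":0,"ay":0,"az":0,"grip":0.05},
  {"dx":0,"dy":0.05,"dz":0,"ax":0,"ay":0,"az":0,"grip":0.05},
  {"dx":0,"dy":0.05,"dz":0,"ax":0,"ay":0,"az":0,"grip":0.05},
  {"dx":0,"dy":0.05,"dz":0,"ax":0,"ay":0,"az":0,"grip":0.05},
  {"dx":0,"dy":0.05,"dz":0,"ax":0,"ay":0,"az":0,"grip":0.05},
  {"dx":0,"dy":0.05,"dz":0,"ax":0,"ay":0,"az":0,"grip":0.05},
  {"dx":0,"dy":0,"dz":0,"ax":0,"ay":0,"az":0,"grip":0.05},
  {"dx":0,"dy":0,"dz":0,"ax":0,"ay":0,"az":0,"grip":0.05},
])

```text
t: 32.4
tool_pos: [0.5938, -0.1919, 0.1592]
tcp_rot: [[0.986, 0.168, -0.0], [0.168, -0.986, 0.0], [-0.0, -0.0, -1.0]]
ft_force: [-0.3, 0.8, -0.7]
grip_width: 0.05
gripper_force: 0.0
```

Run:
```python
from held import *
im=[]
for cam,cr in(("side",(220,215,330,345)),("top",(140,160,270,240))):
    q=read_camera(cam)
    for n,L in((.102,.06),(.034,.08),(-.034,.1),(-.102,.12)):
        x,y=.526-np.sin(.169)*n,.2045+np.cos(.169)*n
        if cam=="side": continue
        for P in model(L,x,y,.169+np.pi/2,.01)[:1]:
            cv2.polylines(q["frame"],[np.int32(cv2.convexHull(np.float32(proj(q,P))).round())],True,(0,255,0),1)
    f=q["frame"][cr[1]:cr[3],cr[0]:cr[2]]; im.append(cv2.resize(f,None,fx=400/f.shape[1],fy=400/f.shape[1],interpolation=cv2.INTER_CUBIC))
h=max(i.shape[0] for i in im); im=[cv2.copyMakeBorder(i,0,h-i.shape[0],0,0,cv2.BORDER_CONSTANT) for i in im]
cv2.imwrite("pics/final.png",cv2.cvtColor(np.hstack(im),cv2.COLOR_RGB2BGR))
```

```text
(no output)
```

View pics/final.png

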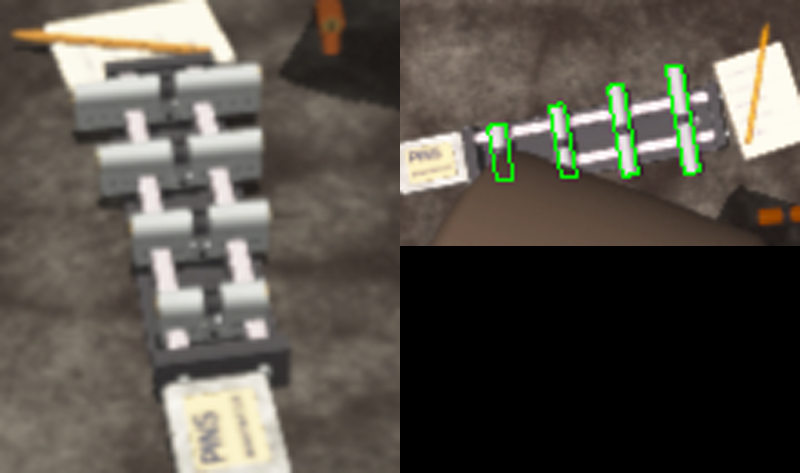

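All four cylinders are seated in order from the tin, at around (213,310), (200,235), (180,160) and (168,95) in the side half, and they match the outlines in the top half. Handing in.

```bash
python3 -c "
from station import *
print(close_job())"
```

```text
the job is handed in; nothing more can be done
None
```

The 60, 80, 100 and 120 mm cylinders sit in the cradle notches in that order from the tin, the tools were not touched, and the job is handed in at about 32 s (no verdict was returned).

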